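# Line the dressing canisters up by height

### The job

Line the four steel dressing canisters up by height on the white rail, one standing upright and centred on each grey pad: the tallest on the pad next to the upright post, and each one after it shorter, down to the shortest at the far end. Do not knock a canister over, and leave the green antiseptic bottle where it stands.

Things in the scene. Friction and masses are not known exactly. Their poses are not given: they have to be found in the camera images.
- canister_1: The shortest of four loose round steel canisters with a closed, fixed lid and a small knob on it, standing upright; diameter 40 mm, straight wall (the lid band stands only 1 mm proud), 44 mm to the top of the lid and 56 mm to the top of the knob (knob 15 mm wide, 12 mm high). 50 g, give or take a third. Origin: centre of its underside, z up. Can be gripped across the wall from above at any yaw.
- canister_2: The second shortest of four loose round steel canisters with a closed, fixed lid and a small knob on it, standing upright; diameter 44 mm, straight wall (the lid band stands only 1 mm proud), 60 mm to the top of the lid and 72 mm to the top of the knob (knob 15 mm wide, 12 mm high). 80 g, give or take a third. Origin: centre of its underside, z up. Can be gripped across the wall from above at any yaw.
- canister_3: The second tallest of four loose round steel canisters with a closed, fixed lid and a small knob on it, standing upright; diameter 48 mm, straight wall (the lid band stands only 1 mm proud), 76 mm to the top of the lid and 88 mm to the top of the knob (knob 15 mm wide, 12 mm high). 110 g, give or take a third. Origin: centre of its underside, z up. Can be gripped across the wall from above at any yaw.
- canister_4: The tallest of four loose round steel canisters with a closed, fixed lid and a small knob on it, standing upright; diameter 52 mm, straight wall (the lid band stands only 1 mm proud), 92 mm to the top of the lid and 104 mm to the top of the knob (knob 15 mm wide, 12 mm high). 140 g, give or take a third. Origin: centre of its underside, z up. Can be gripped across the wall from above at any yaw.
- pad_1: Flat round grey pad, 58 mm across, 2 mm thick, fixed on a low white rail (70 x 318 mm, 14 mm high, slightly turned). Four alike in a row 66 mm apart, pad_1 at the robot's left; this is the leftmost. Origin: centre of its underside; its upper face, where a canister stands, is 2 mm higher (16 mm above the trolley). y axis along the rail to pad_1, z up.
- pad_2: Flat round grey pad, 58 mm across, 2 mm thick, fixed on a low white rail (70 x 318 mm, 14 mm high, slightly turned). Four alike in a row 66 mm apart, pad_1 at the robot's left; this is second from the left. Origin: centre of its underside; its upper face, where a canister stands, is 2 mm higher (16 mm above the trolley). y axis along the rail to pad_1, z up.
- pad_3: Flat round grey pad, 58 mm across, 2 mm thick, fixed on a low white rail (70 x 318 mm, 14 mm high, slightly turned). Four alike in a row 66 mm apart, pad_1 at the robot's left; this is third from the left. Origin: centre of its underside; its upper face, where a canister stands, is 2 mm higher (16 mm above the trolley). y axis along the rail to pad_1, z up.
- pad_4: Flat round grey pad, 58 mm across, 2 mm thick, fixed on a low white rail (70 x 318 mm, 14 mm high, slightly turned). Four alike in a row 66 mm apart, pad_1 at the robot's left; this is the rightmost. Origin: centre of its underside; its upper face, where a canister stands, is 2 mm higher (16 mm above the trolley). y axis along the rail to pad_1, z up.
- post: Thin upright steel post with a black ball on top, fixed, 72 mm high and 22 mm wide at most (the ball), standing on the rail at one end of the row of pads, 42 mm beyond the last pad; which end (pad_1's or pad_4's) changes from start to start. The other end has only a flat round steel plug. Origin: centre of its foot on the rail's top.
- antiseptic_bottle: Bystander: green squeeze bottle with white nozzle, 41x61x99 mm, loose, to be left alone. Origin: centre of its underside.
There are look-alikes about, which are no part of the job. What is shaped like the canister_1 but turquoise is not meant.

How it is judged (in metres and radians):
At the end, for the whole second after the job is handed in: Each canister stands upright (within 0.1 rad), still and released on its own pad, its centre within 12 mm of the pad's centre and its underside on the pad's face (within 4 mm): tallest on the pad next to the post, then second tallest, second shortest, and the shortest at the other end (((horizontal distance between post and pad_1 below 0.07 m and horizontal distance between canister_1 and pad_4 below 0.012 m and z of canister_1 in the frame of pad_4 between -0.002 and 0.006 m and horizontal distance between canister_2 and pad_3 below 0.012 m and z of canister_2 in the frame of pad_3 between -0.002 and 0.006 m and horizontal distance between canister_3 and pad_2 below 0.012 m and z of canister_3 in the frame of pad_2 between -0.002 and 0.006 m and horizontal distance between canister_4 and pad_1 below 0.012 m and z of canister_4 in the frame of pad_1 between -0.002 and 0.006 m) or (horizontal distance between post and pad_4 below 0.07 m and horizontal distance between canister_1 and pad_1 below 0.012 m and z of canister_1 in the frame of pad_1 between -0.002 and 0.006 m and horizontal distance between canister_2 and pad_2 below 0.012 m and z of canister_2 in the frame of pad_2 between -0.002 and 0.006 m and horizontal distance between canister_3 and pad_3 below 0.012 m and z of canister_3 in the frame of pad_3 between -0.002 and 0.006 m and horizontal distance between canister_4 and pad_4 below 0.012 m and z of canister_4 in the frame of pad_4 between -0.002 and 0.006 m)) and angle between each of canister_1, canister_2, canister_3, canister_4's own z axis and vertical below 0.1 rad and linear speed of each of canister_1, canister_2, canister_3, canister_4 below 0.02 m/s and angular speed of each of canister_1, canister_2, canister_3, canister_4 below 0.3 rad/s); the robot touches nothing.
It fails at once if the green antiseptic bottle is shoved aside or knocked over (distance of antiseptic_bottle from where it was at the start of the episode above 0.03 m or angle between antiseptic_bottle's own z axis and vertical above 0.5 rad).
It fails at once if a canister is knocked over (angle between any of canister_1, canister_2, canister_3, canister_4's own z axis and vertical above 0.8 rad).
It also fails if it takes over 102 s, if anything falls off the work surface, if the arm or the gripper's body presses on something with over 40 N, if the wrist force passes 120 N, or if a joint passes its speed limit or range.

### The arm

A 7-joint arm with a two-finger parallel gripper is mounted at the origin on a cart in front of the work surface, level with it; the furniture and walls round the work are solid. World frame = base frame: x ahead of the robot, y to its left, z up, the work surface at z = 0. Lengths are in m, angles in degrees, forces in N, time in s.
With the tool pointing down it reaches from about 0.4 to 0.875 m from the base axis. Payload 4.4 kg.
Tool frame: the origin (TCP) lies midway between the tips of the shut fingers; the grasp point (between the pads) lies 19 mm behind it; x points along the fingers, y is the direction in which the jaws open and shut, and the axes are right-handed (so a half turn about x gives the same grasp; the last joint's range is limited). The gripper opens to 85 mm and grips with 20 to 120 N. Pads are 22 mm wide; open, the fingers measure 114 mm over their backs; the gripper's body (76 mm by 85 mm) begins 54 mm behind the grasp point. The pads swing forward as they close: fully open they stand 13 mm farther back than shut.
Start: joints at [-3.77, 36.005, 2.206, 86.941, -1.547, 57.084, -1.146], TCP at [0.65, 0, 0.231] pointing down, gripper open.
Joint ranges: [-175.42, 175.42], [-21.48, 121.26], [-71.46, 75.88], [10.55, 141.38], [-63.04, 243.04], [13.31, 113.54], [-168.57, 168.57]. Speed limits (degrees/s): [147.25, 147.25, 180, 180, 180, 180, 180].

### API

Orientations are given as [roll, pitch, yaw] about the fixed x, y, z axes, in that order (R = Rz(yaw) Ry(pitch) Rx(roll)).
In Python, from rig import r, cams, job gives the robot as it stands.
- The arm moves only by the tool play_rows, never from a script. Its argument "increments" is a list of rows, each an object with "linear": the shift along the tool's x, y, z in cm, a list of three; "roll": the turn about the tool's x in degrees. In form: [{"linear": [tx, ty, tz], "roll": roll}, ...]. A call has 1 to 12 rows; each row shifts and turns the pose as measured when the row begins, along the tool's axes as they then stand; what a row does not reach is not made up. A row lasts 1/12 s, in which the tool goes at most 41.7 mm and 7.16 degrees, less where a joint would pass 70% of its speed; a pose out of reach is approached as far as the arm can. A call is refused whole if a number of a shift passes 4.17 or a number of a turn 7.16, either way. A call with a gripper value outside its range is refused whole. "grip" is the finger opening in cm, from 0 to 8.54, set as the call begins (left out, the last holds). The fingers move at their own pace and stop on an object; "newtons" is the grip in N (left out, the last holds). Time passes only in rows, so rows that do not move let the fingers close. It gives the time, the measured TCP pose, the force and the opening at its end, in the units of the state.
- r.observe(): the state, without advancing time (a new reading comes with each control period).
- cams.grab_frame(name): name is "scene" or "side" or "wrist"; returns the picture (420x560x3 uint8, red, green, blue); there is no depth.
- cams.calibration(name): a dict with "fov_y" (degrees; the focal length in pixels is half the picture's height over the tangent of half this angle, whatever the lens; pixels are square), "cx", "cy" (the principal point, pixels), "R" (3x3) and "t" (3): a world point X has camera coordinates R X + t; the wrist camera has in their place "tool_from_camera" (4x4, takes a point from camera to tool coordinates, whose origin is the TCP and whose axes are the tool frame's). Camera axes: x right, y down, z forward; pixel columns grow to the right and rows downward; lengths in m; the calibration is good to about 2 mm. A picture is of the moment at which its call begins: read the wrist's pose just before it. calibration takes no time and is no camera call.
- job.finish_job(): hands the job in, once; it reports no verdict.
The state is a dict: "time_s": time; "joints": joint angles; "dq": joint speeds; "joint_torque": joint torques, N m; "tool_pos": TCP position; "tcp_rot": TCP orientation; "contact_force": force on the tool from outside, world axes, zero at the start; "moment": the same for the moment, N m; "finger_gap": finger opening in m.
Only numpy, scipy, OpenCV 4.12 (cv2) and the standard library are available. Lean on these libraries where they do the work, as an engineer would, in place of code of your own. Each camera call takes 0.05 s, during which the arm holds its last target.

## Working session

There is one attempt and no reset: what is moved stays moved. The work goes in short steps, Python scripts to look and compute and a tool call to move; the robot and the scene stay as the last step left them, time stands still between calls to the robot, and variables do not carry over. Pictures are saved under pics/ and viewed, and the job is handed in when it is done.

Besides the shell and the picture viewer there is one more tool, called as name(argument=value, ...), one argument or row to a line, values as JSON. play_rows: Moves the arm, as the interface text tells. Its arguments: {"type":"object","properties":{"increments":{"type":"array","items":{"type":"object","properties":{"linear":{"type":"array","items":{"type":"number"}},"roll":{"type":"number"}}}},"grip":{"type":"number"},"newtons":{"type":"number"}},"required":["increments"]}

```bash
ls; mkdir -p pics; python3 - <<'E'
from rig import r,cams,job
import cv2
print(r.observe())
for n in ("scene","side","wrist"):
    im=cams.grab_frame(n); cv2.imwrite(f"pics/{n}0.png",im[:,:,::-1]); print(n,cams.calibration(n))
E
```

```text
pics
{'time_s': 0.0, 'joints': array([-3.77039602, 36.0584905 ,  2.20071736, 86.99732935, -1.54535489,
       57.083567  , -1.1444638 ]), 'dq': array([-0.04803789, -0.06381716, -0.08241644,  0.01028422,  0.03116973,
        0.00309962,  0.05689712]), 'joint_torque': array([-1.11932164e-03, -5.63405585e+01,  1.22606792e+00, -1.93450052e+01,
        1.09587883e-02,  1.05136272e-02, -8.84369996e-06]), 'tool_pos': array([6.49363649e-01, 4.26971507e-05, 2.30385899e-01]), 'tcp_rot': array([ -89.09271291,   89.89024446, -179.08857599]), 'contact_force': array([ 0.27089339,  0.24580461, -0.83193038]), 'moment': array([-0.00492021,  0.01889361,  0.03510257]), 'finger_gap': 0.08551634099065418}
scene {'fov_y': 45.48831395929662, 'cx': 267.71318735232745, 'cy': 211.96705671551823, 'R': array([[ 0.8530182 , -0.52168358,  0.01435939],
       [-0.31946781, -0.54373162, -0.77607747],
       [ 0.41267453,  0.65742084, -0.63047408]]), 't': array([-0.44625908,  0.17965663,  0.8129781 ])}
side {'fov_y': 46.27042310472976, 'cx': 286.270002589266, 'cy': 204.2977107877653, 'R': array([[ 0.87729074, -0.47977561,  0.01327869],
       [-0.22308066, -0.43209684, -0.87380052],
       [ 0.42496586,  0.76361488, -0.48610321]]), 't': array([-0.43816799,  0.16310076,  0.66504025])}
wrist {'fov_y': 71.14781611336487, 'cx': 281.51372909123137, 'cy': 207.1275675660869, 'tool_from_camera': array([[ 7.03964565e-04, -2.92125808e-01,  9.56379640e-01,
        -1.41083510e-01],
       [ 9.99999379e-01, -6.20890946e-04, -9.25722756e-04,
        -6.03394322e-04],
       [ 8.64234968e-04,  9.56379698e-01,  2.92125189e-01,
        -7.56938608e-02],
       [ 0.00000000e+00,  0.00000000e+00,  0.00000000e+00,
         1.00000000e+00]])}
```

View pics/scene0.png

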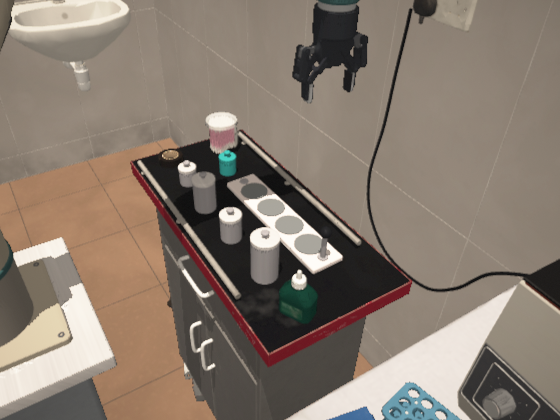

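View pics/side0.png

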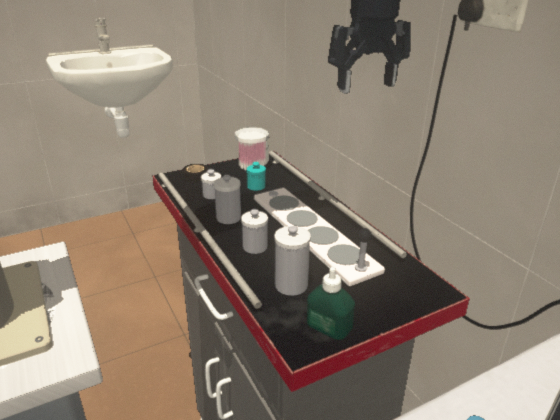

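View pics/wrist0.png

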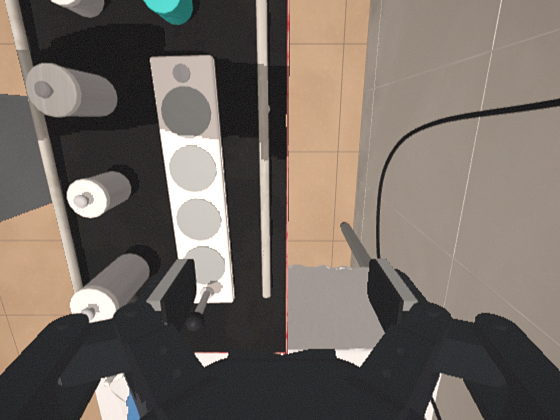

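```bash
python3 - <<'E'
import cv2
def c(n,x0,y0,x1,y1,s,o):
    im=cv2.imread(f"pics/{n}0.png")[y0:y1,x0:x1]; im=cv2.resize(im,None,fx=s,fy=s,interpolation=cv2.INTER_CUBIC)
    for x in range((x0+19)//20*20,x1,20): cv2.putText(im,str(x),((x-x0)*s,8),0,.35,(0,255,255)); cv2.line(im,((x-x0)*s,10),((x-x0)*s,16),(0,255,255))
    for y in range((y0+19)//20*20,y1,20): cv2.putText(im,str(y),(0,(y-y0)*s+4),0,.35,(0,255,255)); cv2.line(im,(24,(y-y0)*s),(30,(y-y0)*s),(0,255,255))
    cv2.imwrite(f"pics/{o}.png",im)
c("scene",160,140,350,290,4,"sc1")
c("side",190,155,390,305,4,"si1")
c("wrist",10,0,250,200,3,"wr1")
c("wrist",10,150,250,340,3,"wr2")
E
```

```text
(no output)
```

View pics/sc1.png

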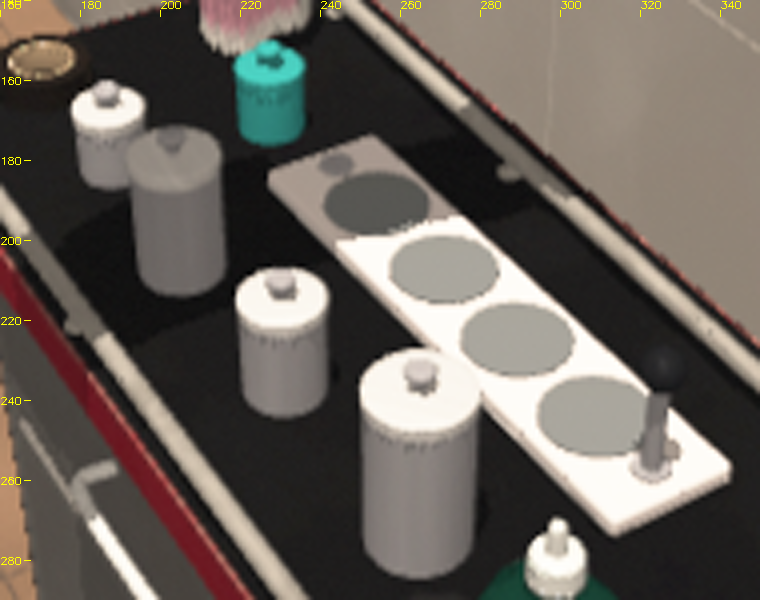

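View pics/si1.png

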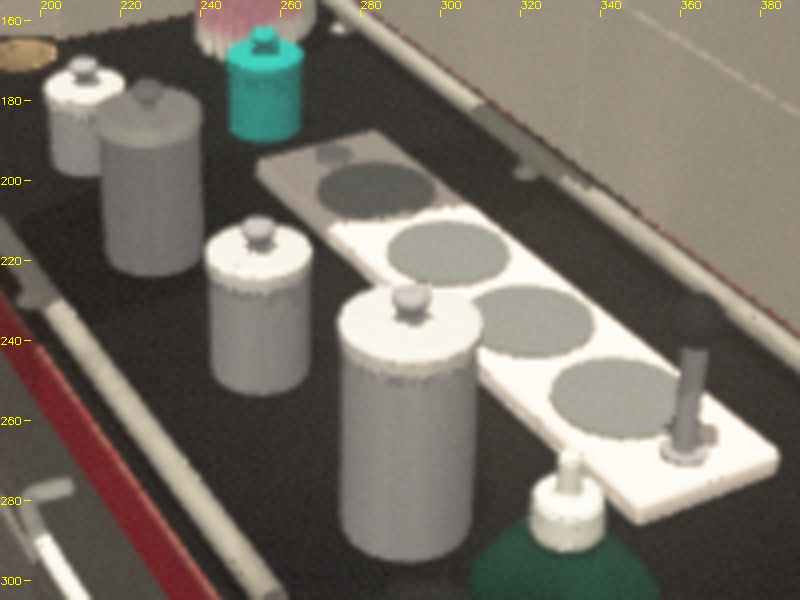

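View pics/wr1.png

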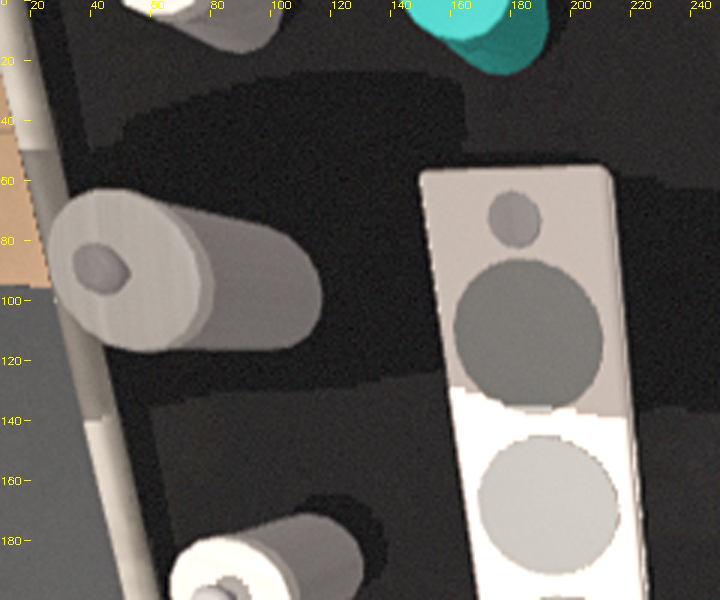

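View pics/wr2.png

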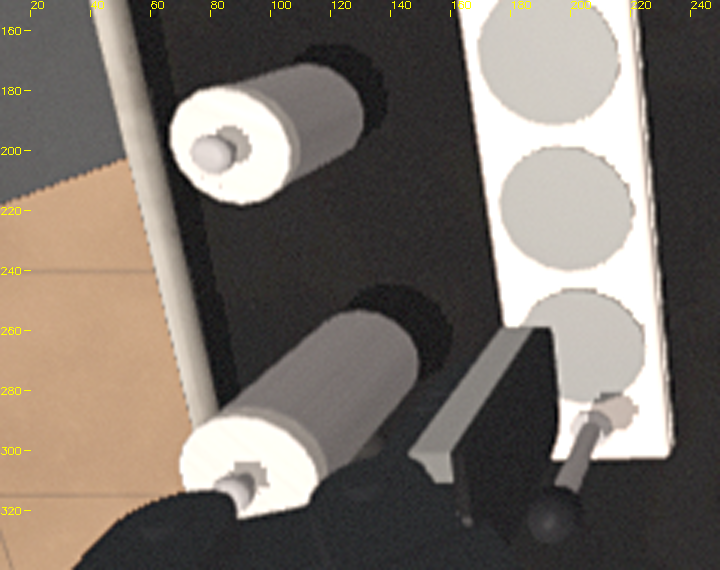

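```bash
cat > h.py <<'E'
import numpy as np
from scipy.spatial.transform import Rotation as Ro
from scipy.optimize import least_squares
CAL=None
def P(name,cal,pose=None):
    f=210/np.tan(np.radians(cal['fov_y']/2)); K=np.array([[f,0,cal['cx']],[0,f,cal['cy']],[0,0,1]])
    if name!='wrist': R,t=cal['R'],cal['t']
    else:
        p,rpy=pose; T=np.eye(4); T[:3,:3]=Ro.from_euler('xyz',rpy,degrees=True).as_matrix(); T[:3,3]=p
        M=np.linalg.inv(T@cal['tool_from_camera']); R,t=M[:3,:3],M[:3,3]
    return K@np.c_[R,t]
def pr(M,X): q=M@np.append(X,1); return q[:2]/q[2]
def tri(obs):
    A=[]
    for M,(u,v) in obs: A+= [u*M[2]-M[0], v*M[2]-M[1]]
    A=np.array(A); X0=np.linalg.lstsq(A[:,:3],-A[:,3],rcond=None)[0]
    s=least_squares(lambda X:np.concatenate([pr(M,X)-uv for M,uv in obs]),X0)
    return s.x,s.fun.reshape(-1,2)
def onz(M,uv,z):
    u,v=uv; A=np.array([u*M[2]-M[0],v*M[2]-M[1]]); return np.linalg.solve(A[:,:2],-A[:,3]-A[:,2]*z)
E
python3 - <<'E'
from h import *; from rig import r,cams
o=r.observe(); 
S=P('scene',cams.calibration('scene'));D=P('side',cams.calibration('side'));W=P('wrist',cams.calibration('wrist'),(o['tool_pos'],o['tcp_rot']))
np.set_printoptions(precision=4,suppress=True)
pts=dict(c1=[(186.2,162),(210.8,170.8),None],c2=[(230.5,209),(254.8,210.8),(79.3,200.7)],c3=[(203,173),(227.2,176.8),(42,88.7)],c4=[(265.2,231.7),(292.8,227.5),(86,311.5)],
p1=[(254.2,190.75),(284.2,202.5),(186,111.3)],p2=[(271,207.2),(302.2,218.2),(193,168.3)],p3=[(289.2,225),(321.8,235.3),(199,219)],p4=[(309.2,243.7),(345,254.5),(204.3,265)])
Z=dict(c1=.056,c2=.072,c3=.088,c4=.104)
for k,v in pts.items():
    ob=[(M,u) for M,u in zip((S,D,W),v) if u]
    X,e=tri(ob); print(k,X,'res',e.ravel().round(1),'|', *[onz(M,u,Z.get(k,.016)) for M,u in ob])
E
```

```text
c1 [0.4359 0.1979 0.0535] res [ 0.1 -0.  -0.1  0. ] | [0.4342 0.1944] [0.4344 0.1929]
c2 [ 0.4324 -0.01    0.0692] res [-0.7 -0.6 -0.9 -0.1  0.7  0.5] | [ 0.4311 -0.0154] [ 0.4314 -0.0154] [ 0.4337 -0.0086]
c3 [0.4306 0.1008 0.0847] res [-0.3 -0.2 -0.8 -0.6  0.4  0.3] | [0.429  0.0954] [0.4284 0.0915] [0.4327 0.1007]
c4 [ 0.4367 -0.1273  0.0997] res [-1.  -0.8 -1.4  0.2  1.3  0.9] | [ 0.4345 -0.1341] [ 0.4353 -0.1338] [ 0.4389 -0.1229]
p1 [0.5379 0.0822 0.0127] res [-0.5 -0.4 -0.8 -0.   0.6  0.4] | [0.5357 0.0765] [0.5364 0.0762] [0.5383 0.0826]
p2 [0.5397 0.0155 0.0119] res [-0.3 -0.3 -0.6  0.1  0.4  0.3] | [0.537  0.0101] [0.5373 0.0093] [0.5405 0.0166]
p3 [ 0.5413 -0.0507  0.0116] res [-0.3 -0.3 -0.2  0.2  0.2  0.2] | [ 0.5383 -0.056 ] [ 0.5382 -0.0558] [ 0.5424 -0.0488]
p4 [ 0.5435 -0.117   0.0121] res [-0.2 -0.  -0.5  0.   0.4  0.3] | [ 0.541  -0.1206] [ 0.5408 -0.1218] [ 0.5441 -0.1145]
```

play_rows(
  increments=[
    {"linear": [0,-2,-0.6]},
    {"linear": [0,-2,-0.6]},
    {"linear": [0,-2,-0.6]},
    {"linear": [0,-2,-0.6]},
    {"linear": [0,-2,-0.6]},
    {"linear": [0,-2,-0.6]},
    {"linear": [0,-2,-0.6]},
    {"linear": [0,-2,-0.6]},
    {"linear": [0,0,0]},
    {"linear": [0,0,0]},
  ],
)

```text
$.increments[0]: bad value
```

```bash
python3 - <<'E'
from rig import r,cams,job
import cv2,pickle
o=r.observe(); print(o['time_s'],o['tool_pos'],o['tcp_rot'],o['dq'].round(2))
im=cams.grab_frame('wrist'); cv2.imwrite("pics/wrist1.png",im[:,:,::-1]); pickle.dump((o['tool_pos'],o['tcp_rot']),open('w1.pkl','wb'))
E
```

```text
0.15 [6.49530749e-01 4.10238041e-05 2.30614535e-01] [ -89.05874953   89.91679176 -179.05753356] [ 0.11 -0.31 -0.   -0.21 -0.02  0.1   0.05]
```

View pics/wrist1.png

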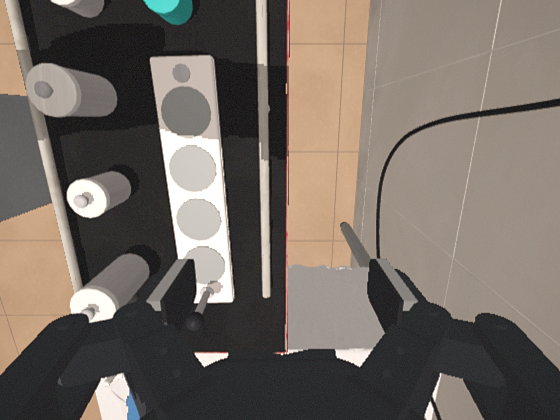

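play_rows(
  increments=[
    {"linear": [0,-2,-0.6],"roll": 0},
    {"linear": [0,-2,-0.6],"roll": 0},
    {"linear": [0,-2,-0.6],"roll": 0},
    {"linear": [0,-2,-0.6],"roll": 0},
    {"linear": [0,-2,-0.6],"roll": 0},
    {"linear": [0,-2,-0.6],"roll": 0},
    {"linear": [0,-2,-0.6],"roll": 0},
    {"linear": [0,-2,-0.6],"roll": 0},
    {"linear": [0,0,0],"roll": 0},
    {"linear": [0,0,0],"roll": 0},
  ],
)

```text
time_s: 1.03
tool_pos: [0.481, 0.049, 0.2281]
tcp_rot: [-73.2, 89.8, -163.3]
contact_force: [0.8, 0.5, -1.1]
finger_gap: 0.0857
```

```bash
cat > snap.py <<'E'
import sys
from rig import r,cams,job
import cv2,pickle
n=sys.argv[1]; cam=sys.argv[2] if len(sys.argv)>2 else 'wrist'
o=r.observe(); print(o['time_s'],o['tool_pos'].round(4),o['tcp_rot'].round(2),o['finger_gap'])
im=cams.grab_frame(cam); cv2.imwrite(f"pics/{n}.png",im[:,:,::-1]); pickle.dump((o['tool_pos'],o['tcp_rot']),open(n+'.pkl','wb'))
E
cat > crop.py <<'E'
import cv2,sys
n=sys.argv[1]; x0,y0,x1,y1,s=map(int,sys.argv[2:7]); o=sys.argv[7]
im=cv2.imread(f"pics/{n}.png")[y0:y1,x0:x1]; im=cv2.resize(im,None,fx=s,fy=s,interpolation=cv2.INTER_CUBIC)
for x in range((x0+19)//20*20,x1,20): cv2.putText(im,str(x),((x-x0)*s,8),0,.35,(0,255,255)); cv2.line(im,((x-x0)*s,10),((x-x0)*s,16),(0,255,255))
for y in range((y0+19)//20*20,y1,20): cv2.putText(im,str(y),(0,(y-y0)*s+4),0,.35,(0,255,255)); cv2.line(im,(24,(y-y0)*s),(30,(y-y0)*s),(0,255,255))
cv2.imwrite(f"pics/{o}.png",im)
E
python3 snap.py w2
```

```text
1.0333 [0.481  0.049  0.2281] [ -73.24   89.75 -163.3 ] 0.08570874983042798
```

View pics/w2.png

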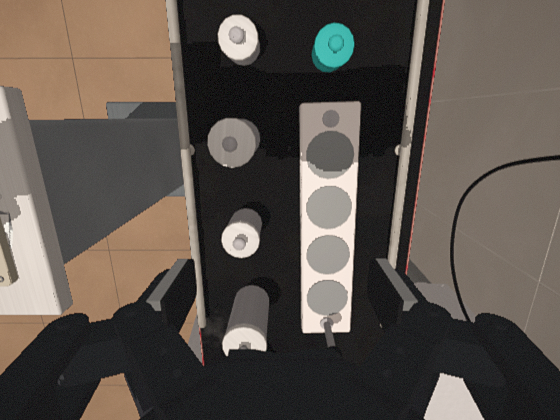

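```bash
python3 crop.py w2 170 0 370 150 4 w2a; python3 crop.py w2 190 110 370 260 4 w2b; python3 crop.py w2 190 220 370 360 4 w2c
```

```text
(no output)
```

View pics/w2a.png

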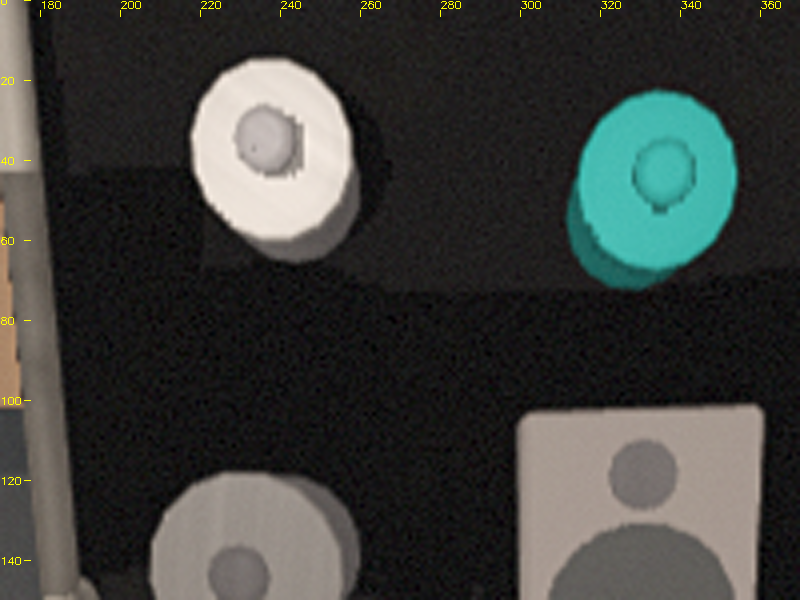

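View pics/w2b.png

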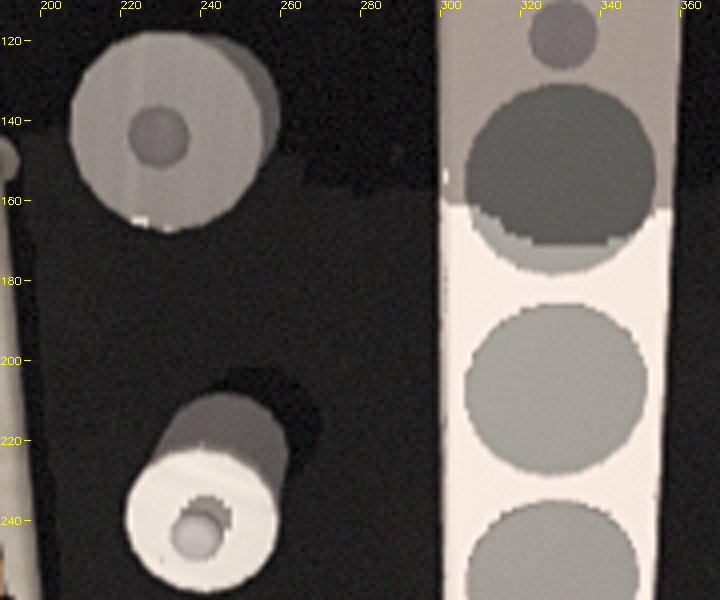

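View pics/w2c.png

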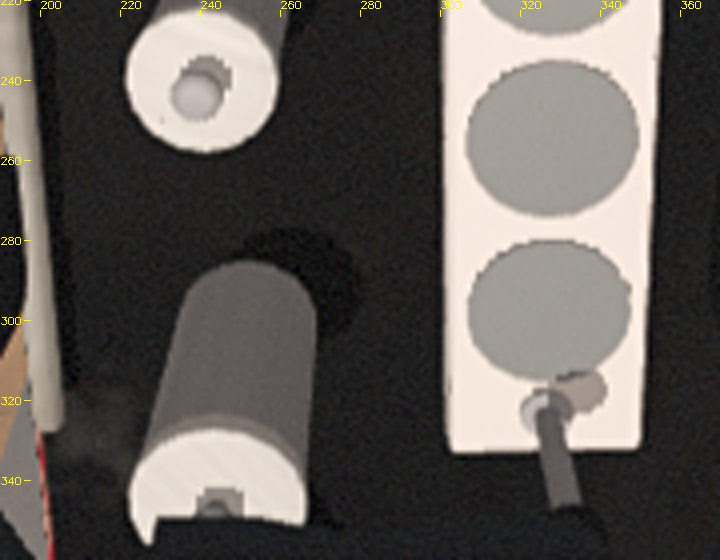

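```bash
python3 - <<'E'
from h import *; from rig import r,cams; import pickle
S=P('scene',cams.calibration('scene'));D=P('side',cams.calibration('side'));cw=cams.calibration('wrist')
W=P('wrist',cw,pickle.load(open('w1.pkl','rb')));V=P('wrist',cw,pickle.load(open('w2.pkl','rb')))
np.set_printoptions(precision=4,suppress=True)
pts=dict(c1=[(186.2,162),(210.8,170.8),None,(236.2,34.5)],c2=[(230.5,209),(254.8,210.8),(79.3,200.7),(239.2,243.5)],c3=[(203,173),(227.2,176.8),(42,88.7),(229.7,144)],c4=[(265.2,231.7),(292.8,227.5),(86,311.5),None],
p1=[(254.2,190.75),(284.2,202.5),(186,111.3),(330,154.7)],p2=[(271,207.2),(302.2,218.2),(193,168.3),(329,207.2)],p3=[(289.2,225),(321.8,235.3),(199,219),(328,254.2)],p4=[(309.2,243.7),(345,254.5),(204.3,265),(327.2,297.7)])
Z=dict(c1=.056,c2=.072,c3=.088,c4=.104)
for k,v in pts.items():
    ob=[(M,u) for M,u in zip((S,D,W,V),v) if u]
    X,e=tri(ob); print(k,X,'res',abs(e).max().round(1),'|', *[onz(M,u,Z.get(k,.016)) for M,u in ob[2:]])
    if len(ob)==4: print('   wrist only',*tri(ob[2:]))
print('lids c1 c3 c2',onz(V,(237.8,37.3),.044),onz(V,(232,142.7),.076),onz(V,(240.5,240),.06),'c4 far lid edge',onz(V,(244.5,327),.092))
# bars
for uv in [(182,120),(197,260),(203,320)]: print('near bar',onz(V,uv,0),onz(V,uv,.03))
print('far bar',onz(V,(401,150),.03)); print(W and [onz(S,(150,165),.03),onz(S,(235,290),.03),onz(D,(250,300),.03)])
print('bottle cap', tri([(S,(298.5,271)),(D,(331.5,269))]))
E
```

```text
c1 [0.4364 0.2004 0.0523] res 0.3 | [0.4369 0.1995]
c2 [ 0.4323 -0.0098  0.069 ] res 0.9 | [ 0.4337 -0.0086] [ 0.4328 -0.0082]
   wrist only [ 0.4325 -0.009   0.0703] [[ 0.02   -0.0735]
 [-0.0208  0.0762]]
c3 [0.4305 0.1006 0.0847] res 0.8 | [0.4327 0.1007] [0.431  0.1007]
   wrist only [0.4306 0.1007 0.0853] [[-0.0735  0.2492]
 [ 0.0764 -0.2599]]
c4 [ 0.4367 -0.1273  0.0997] res 1.4 | [ 0.4389 -0.1229]
p1 [0.5377 0.0819 0.0129] res 0.8 | [0.5383 0.0826] [0.5371 0.0818]
   wrist only [0.5375 0.0821 0.0141] [[-0.1319  0.4409]
 [ 0.1359 -0.4553]]
p2 [0.5396 0.0153 0.012 ] res 0.6 | [0.5405 0.0166] [0.5388 0.0164]
   wrist only [0.5394 0.0158 0.0129] [[-0.0666  0.2324]
 [ 0.0687 -0.2396]]
p3 [ 0.5413 -0.0507  0.0116] res 0.3 | [ 0.5424 -0.0488] [ 0.5405 -0.0486]
   wrist only [ 0.5412 -0.0503  0.0122] [[-0.0289  0.1048]
 [ 0.0298 -0.108 ]]
p4 [ 0.5433 -0.1172  0.0123] res 0.5 | [ 0.5441 -0.1145] [ 0.5423 -0.115 ]
   wrist only [ 0.543  -0.1167  0.0128] [[-0.0807  0.3037]
 [ 0.0831 -0.3125]]
lids c1 c3 c2 [0.4366 0.2   ] [0.4311 0.1009] [ 0.4325 -0.0092] c4 far lid edge [ 0.4375 -0.1017]
near bar [0.3592 0.1217] [0.3691 0.1219]
near bar [ 0.3611 -0.0654] [ 0.3709 -0.05  ]
near bar [ 0.3615 -0.1646] [ 0.3712 -0.1411]
far bar [0.6153 0.0887]Traceback (most recent call last):
  File "<stdin>", line 15, in <module>
ValueError: The truth value of an array with more than one element is ambiguous. Use a.any() or a.all()
```

play_rows(
  increments=[
    {"linear": [0,-0.74,-2.5],"roll": 0},
    {"linear": [0,-0.74,-2.5],"roll": 0},
    {"linear": [0,-0.74,-2.5],"roll": 0},
    {"linear": [0,-0.74,-2.5],"roll": 0},
    {"linear": [0,-0.74,-2.5],"roll": 0},
    {"linear": [0,-0.6,-2.2],"roll": 0},
    {"linear": [0,0,0],"roll": 0},
    {"linear": [0,0,0],"roll": 0},
  ],
  grip=6.4,
)

```text
time_s: 1.75
tool_pos: [0.4474, 0.2003, 0.2276]
tcp_rot: [76.9, 89.8, -13.8]
contact_force: [0.1, -0.2, 0.5]
finger_gap: 0.0641
```

```bash
python3 snap.py w3
```

```text
1.75 [0.4474 0.2003 0.2276] [ 76.93  89.77 -13.76] 0.06411562468161072
```

View pics/w3.png

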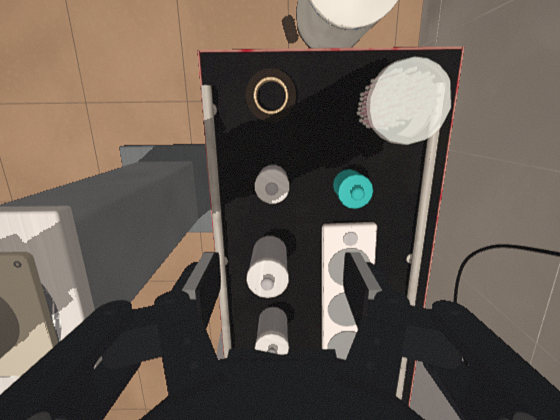

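```bash
python3 crop.py w3 240 150 400 270 5 w3a; cat > q.py <<'E'
from h import *; from rig import r,cams; import pickle,sys
np.set_printoptions(precision=4,suppress=True)
cw=cams.calibration('wrist'); V=P('wrist',cw,pickle.load(open(sys.argv[1]+'.pkl','rb')))
for a in sys.argv[2:]:
    u,v,z=map(float,a.split(',')); print(a,onz(V,(u,v),z))
E
python3 q.py w3 271.5,187,.056
```

```text
271.5,187,.056 [0.4363 0.2035]
```

View pics/w3a.png

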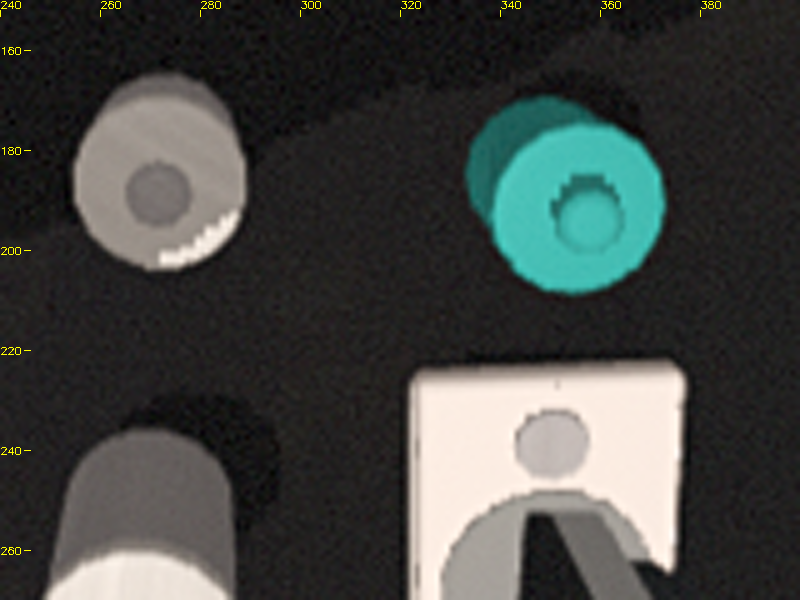

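play_rows(
  increments=[
    {"linear": [2,-0.55,0],"roll": 0},
    {"linear": [2.5,-0.55,0],"roll": 0},
    {"linear": [2.5,0,-0.1],"roll": 0},
    {"linear": [2.5,0,0],"roll": 0},
    {"linear": [2,0,0],"roll": 0},
    {"linear": [1,0,0],"roll": 0},
    {"linear": [0,0,0],"roll": 0},
    {"linear": [0,0,0],"roll": 0},
  ],
)

```text
time_s: 2.47
tool_pos: [0.4475, 0.1931, 0.0987]
tcp_rot: [84.7, 89.2, -7.0]
contact_force: [0.7, 0.2, 0.8]
finger_gap: 0.0641
```

```bash
cat > st.py <<'E'
from rig import r
import numpy as np
from scipy.spatial.transform import Rotation as Ro
np.set_printoptions(precision=4,suppress=True)
o=r.observe();R=Ro.from_euler('xyz',o['tcp_rot'],degrees=True).as_matrix()
print(o['time_s'],o['joints'].round(1),'p',o['tool_pos'],'\nR\n',R,'F',o['contact_force'])
import sys
if len(sys.argv)>1:
    t=np.array([float(v) for v in sys.argv[1].split(',')]); print('tool shift cm',100*R.T@(t-o['tool_pos']))
E
python3 st.py .4365,.2012,.0987
```

```text
2.4667 [-27.6  35.    1.  120.   -0.3  24.4 -28.3] p [0.4475 0.1931 0.0987] 
R
 [[ 0.0139  0.9995 -0.0287]
 [-0.0017 -0.0287 -0.9996]
 [-0.9999  0.0139  0.0013]] F [0.6829 0.1942 0.7579]
tool shift cm [-0.0186 -1.1237 -0.7759]
```

play_rows(
  increments=[
    {"linear": [0,-0.6,-0.4],"roll": -0.8},
    {"linear": [0,-0.5,-0.4],"roll": -0.8},
    {"linear": [0,0,0],"roll": 0},
    {"linear": [0,0,0],"roll": 0},
  ],
)

```text
time_s: 2.8
tool_pos: [0.4382, 0.2012, 0.1009]
tcp_rot: [89.0, 89.0, -1.1]
contact_force: [0.0, 0.0, -0.6]
finger_gap: 0.0643
```

```bash
python3 st.py .4365,.2012,.0987
```

```text
2.8 [-28.9  34.4   0.8 120.9   0.1  23.8 -28.4] p [0.4382 0.2012 0.1009] 
R
 [[ 0.0181  0.9998 -0.0012]
 [-0.0004 -0.0012 -1.    ]
 [-0.9998  0.0181  0.0003]] F [ 0.0271  0.0351 -0.5708]
tool shift cm [ 0.2183 -0.1752 -0.0016]
```

```bash
python3 st.py .4365,.2012,.010
```

```text
2.8 [-28.9  34.4   0.8 120.9   0.1  23.8 -28.4] p [0.4382 0.2012 0.1009] 
R
 [[ 0.0181  0.9998 -0.0012]
 [-0.0004 -0.0012 -1.    ]
 [-0.9998  0.0181  0.0003]] F [ 0.0271  0.0351 -0.5708]
tool shift cm [ 9.0868 -0.3359 -0.0045]
```

play_rows(
  increments=[
    {"linear": [1.5,-0.08,-0.05],"roll": 0},
    {"linear": [1.5,-0.08,-0.05],"roll": 0},
    {"linear": [1.5,-0.08,-0.05],"roll": 0},
    {"linear": [1.5,-0.05,0],"roll": 0},
    {"linear": [0,0,0],"roll": 0},
    {"linear": [0,0,0],"roll": 0},
  ],
)

```text
time_s: 3.3
tool_pos: [0.4402, 0.2064, 0.0438]
tcp_rot: [101.3, 88.3, 11.4]
contact_force: [-0.6, -0.5, 0.9]
finger_gap: 0.064
```

```bash
python3 st.py .4365,.2012,.010; python3 snap.py w4
```

```text
3.3 [-29.3  40.8   0.7 122.5   0.2  15.1 -28.9] p [0.4402 0.2064 0.0438] 
R
 [[ 0.029   0.9996  0.002 ]
 [ 0.0059  0.0018 -1.    ]
 [-0.9996  0.029  -0.0058]] F [-0.5841 -0.4788  0.8547]
tool shift cm [ 3.369  -0.4675  0.536 ]
3.3 [0.4402 0.2064 0.0438] [101.29  88.3   11.39] 0.06403485129199783
```

View pics/w4.png

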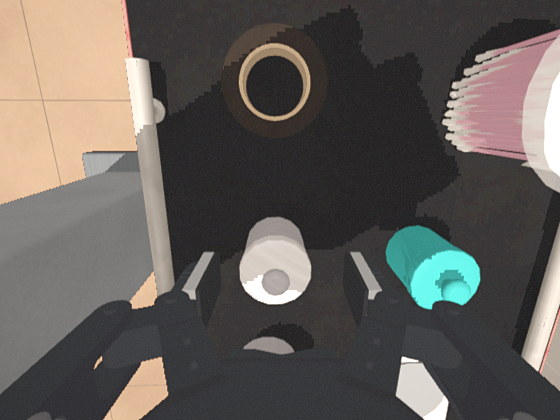

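play_rows(
  increments=[
    {"linear": [0,-0.2,0.25],"roll": 0},
    {"linear": [0,-0.2,0.25],"roll": 0},
    {"linear": [0,0,0],"roll": 0},
    {"linear": [0.6,0,0],"roll": 0},
    {"linear": [0,0,0],"roll": 0},
    {"linear": [0,0,0],"roll": 0},
  ],
)

```text
time_s: 3.85
tool_pos: [0.4381, 0.2017, 0.0411]
tcp_rot: [104.0, 87.9, 14.1]
contact_force: [0.5, -0.3, 0.1]
finger_gap: 0.0639
```

```bash
python3 st.py .4365,.2012,.010
```

```text
3.85 [-28.7  40.9   0.4 123.5   1.1  13.6 -29.4] p [0.4381 0.2017 0.0411] 
R
 [[ 0.0351  0.9994  0.0016]
 [ 0.0088  0.0013 -1.    ]
 [-0.9993  0.0351 -0.0087]] F [ 0.5103 -0.2719  0.1007]
tool shift cm [ 3.105  -0.2732  0.0738]
```

play_rows(
  increments=[
    {"linear": [-2,0,0],"roll": 0},
    {"linear": [-2,0,0],"roll": 0},
    {"linear": [-2,0,0],"roll": 0},
    {"linear": [0,0,0],"roll": 0},
    {"linear": [0,0,0],"roll": 0},
  ],
)

```text
time_s: 4.27
tool_pos: [0.4353, 0.2008, 0.1021]
tcp_rot: [102.7, 88.1, 12.8]
contact_force: [-0.5, -0.2, 0.4]
finger_gap: 0.0639
```

```bash
python3 st.py .4365,.2012,.010
```

```text
4.2667 [-28.7  33.8   0.3 122.1   0.9  22.3 -29.2] p [0.4353 0.2008 0.1021] 
R
 [[ 0.0323  0.9995  0.0016]
 [ 0.0073  0.0014 -1.    ]
 [-0.9995  0.0323 -0.0073]] F [-0.4638 -0.2196  0.3702]
tool shift cm [ 9.2119 -0.1784  0.0243]
```

play_rows(
  increments=[
    {"linear": [0,0,0],"roll": 7},
    {"linear": [0,0,0],"roll": 7},
    {"linear": [0,0,0],"roll": 7},
    {"linear": [0,0,0],"roll": 7},
    {"linear": [0,0,0],"roll": 0},
  ],
)

```text
time_s: 4.68
tool_pos: [0.4347, 0.2, 0.0996]
tcp_rot: [129.9, 88.2, 11.1]
contact_force: [0.5, -0.1, 0.6]
finger_gap: 0.0638
```

```bash
python3 st.py .4365,.2012,.010
```

```text
4.6833 [-33.7  34.4   7.5 122.3 -10.   22.1 -47.1] p [0.4347 0.2    0.0996] 
R
 [[ 0.0304  0.8757 -0.482 ]
 [ 0.0059 -0.4823 -0.876 ]
 [-0.9995  0.0237 -0.0198]] F [ 0.5268 -0.1074  0.551 ]
tool shift cm [ 8.9595 -0.108  -0.0116]
```

play_rows(
  increments=[
    {"linear": [-1,0,0],"roll": -7},
    {"linear": [-1,0,0],"roll": -7},
    {"linear": [-1,0,0],"roll": -7},
    {"linear": [-1,0,0],"roll": -7},
    {"linear": [-1,0,0],"roll": -7},
    {"linear": [0,0,0],"roll": -7},
    {"linear": [0,0,0],"roll": -7},
    {"linear": [0,0,0],"roll": -7},
    {"linear": [0,0,0],"roll": -7},
    {"linear": [0,0,0],"roll": -7},
    {"linear": [0,0,0],"roll": -7},
    {"linear": [0,0,0],"roll": -7},
  ],
)

```text
time_s: 5.68
tool_pos: [0.4303, 0.1979, 0.1441]
tcp_rot: [25.3, 88.7, -7.2]
contact_force: [0.3, -0.8, -0.4]
finger_gap: 0.0643
```

```bash
python3 st.py .4365,.2012,.010
```

```text
5.6833 [-17.6  29.9 -15.8 120.2  16.9  30.9  11.7] p [0.4303 0.1979 0.1441] 
R
 [[ 0.0231  0.5373  0.8431]
 [-0.0029  0.8433 -0.5374]
 [-0.9997  0.0099  0.021 ]] F [ 0.265  -0.8213 -0.411 ]
tool shift cm [13.4179  0.4779  0.0618]
```

Continue the half turn.

play_rows(
  increments=[
    {"linear": [0,0,0],"roll": -7},
    {"linear": [0,0,0],"roll": -7},
    {"linear": [0,0,0],"roll": -7},
    {"linear": [0,0,0],"roll": -7},
    {"linear": [0,0,0],"roll": -7},
    {"linear": [0,0,0],"roll": -7},
    {"linear": [0,0,0],"roll": -7},
    {"linear": [0,0,0],"roll": -7},
    {"linear": [0,0,0],"roll": -7},
    {"linear": [0,0,0],"roll": -7},
    {"linear": [0,0,0],"roll": -7},
    {"linear": [0,0,0],"roll": -7},
  ],
)

```text
time_s: 6.68
tool_pos: [0.429, 0.1965, 0.1374]
tcp_rot: [-59.0, 89.0, -5.6]
contact_force: [-0.3, -0.4, -0.5]
finger_gap: 0.064
```

```bash
python3 st.py .4365,.2012,.010
```

```text
6.6833 [ -1.2  34.8 -40.  120.1  38.3  37.5  75.9] p [0.429  0.1965 0.1374] 
R
 [[ 0.0175 -0.8029  0.5959]
 [-0.0017  0.596   0.803 ]
 [-0.9998 -0.0151  0.0091]] F [-0.3004 -0.4362 -0.5066]
tool shift cm [12.7459 -0.1343  0.7094]
```

play_rows(
  increments=[
    {"linear": [0,0,0],"roll": -7},
    {"linear": [0,0,0],"roll": -7},
    {"linear": [0,0,0],"roll": -7},
    {"linear": [0,0,0],"roll": -7},
    {"linear": [0,0,0],"roll": -7},
    {"linear": [0,0,0],"roll": -1.7},
    {"linear": [0,0,0],"roll": 0},
    {"linear": [0,0,0],"roll": 0},
  ],
)

```text
time_s: 7.35
tool_pos: [0.4286, 0.1958, 0.1331]
tcp_rot: [-79.4, 89.2, 12.3]
contact_force: [0.2, 0.0, -1.3]
finger_gap: 0.064
```

```bash
python3 st.py .4365,.2012,.1
```

```text
7.35 [  5.1  38.6 -50.1 120.1  46.3  42.  106.2] p [0.4286 0.1958 0.1331] 
R
 [[ 0.0136 -0.9995 -0.0291]
 [ 0.003  -0.029   0.9996]
 [-0.9999 -0.0137  0.0026]] F [ 0.2199  0.0069 -1.3265]
tool shift cm [ 3.3266 -0.7611  0.5071]
```

play_rows(
  increments=[
    {"linear": [1,-0.38,0.25],"roll": 0.8},
    {"linear": [1,-0.38,0.25],"roll": 0.8},
    {"linear": [1,0,0],"roll": 0},
    {"linear": [0,0,0],"roll": 0},
    {"linear": [0,0,0],"roll": 0},
  ],
)

```text
time_s: 7.77
tool_pos: [0.4373, 0.2012, 0.1017]
tcp_rot: [-74.9, 89.1, 15.1]
contact_force: [0.1, 0.1, -0.5]
finger_gap: 0.0642
```

```bash
python3 st.py .4365,.2012,.010; python3 snap.py w5
```

```text
7.7667 [  2.2  41.6 -46.2 120.1  50.2  39.1 101.7] p [0.4373 0.2012 0.1017] 
R
 [[ 0.0144 -0.9999 -0.0006]
 [ 0.0039 -0.0006  1.    ]
 [-0.9999 -0.0144  0.0039]] F [ 0.1447  0.084  -0.503 ]
tool shift cm [ 9.1637  0.2098 -0.0342]
7.7667 [0.4373 0.2012 0.1017] [-74.91  89.15  15.12] 0.06421935465972135
```

View pics/w5.png

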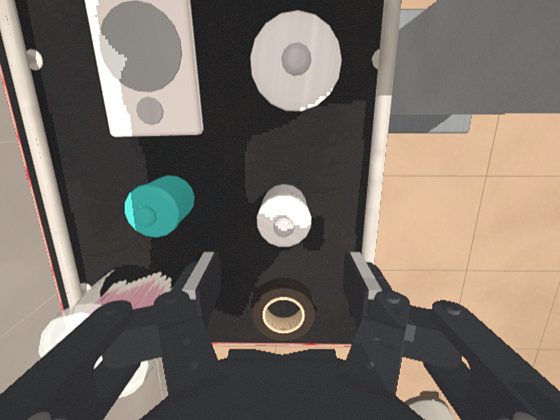

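```bash
python3 q.py w5 284,225,.056 284,216,.044 296,58,.088 295.5,60.5,.076 140.5,46,.016 
```

```text
284,225,.056 [0.4356 0.1977]
284,216,.044 [0.4356 0.1954]
296,58,.088 [0.4299 0.1008]
295.5,60.5,.076 [0.4298 0.0999]
140.5,46,.016 [0.5356 0.0807]
```

play_rows(
  increments=[
    {"linear": [1.4,0.05,-0.03],"roll": 0},
    {"linear": [1.4,0.05,-0.03],"roll": 0},
    {"linear": [1.4,0.05,-0.03],"roll": 0},
    {"linear": [1.4,0.05,-0.03],"roll": 0},
    {"linear": [0,0,0],"roll": 0},
    {"linear": [0,0,0],"roll": 0},
  ],
)

```text
time_s: 8.32
tool_pos: [0.4383, 0.2016, 0.0475]
tcp_rot: [-71.1, 88.8, 19.0]
contact_force: [0.4, 0.8, -1.3]
finger_gap: 0.064
```

```bash
python3 st.py .436,.200,.011
```

```text
8.3167 [ -2.2  46.  -39.5 121.9  59.1  32.6  94.1] p [0.4383 0.2016 0.0475] 
R
 [[ 0.0206 -0.9998 -0.0011]
 [ 0.0071 -0.001   1.    ]
 [-0.9998 -0.0206  0.007 ]] F [ 0.4382  0.7699 -1.2701]
tool shift cm [ 3.6401  0.3048 -0.1852]
```

play_rows(
  increments=[
    {"linear": [1.1,0.1,-0.06],"roll": 0},
    {"linear": [1.1,0.1,-0.06],"roll": 0},
    {"linear": [1.0,0.1,-0.06],"roll": 0},
    {"linear": [0,0,0],"roll": 0},
    {"linear": [0.3,0,0],"roll": 0},
    {"linear": [0,0,0],"roll": 0},
  ],
)

```text
time_s: 8.82
tool_pos: [0.4397, 0.2025, 0.0173]
tcp_rot: [-67.6, 88.2, 22.4]
contact_force: [-0.4, -0.4, 0.2]
finger_gap: 0.0637
```

```bash
python3 st.py .436,.200,.011; python3 snap.py w6
```

```text
8.8167 [ -4.9  48.4 -35.2 122.7  65.4  28.5  88.3] p [0.4397 0.2025 0.0173] 
R
 [[ 0.0292 -0.9996 -0.0006]
 [ 0.012  -0.0002  0.9999]
 [-0.9995 -0.0292  0.012 ]] F [-0.3772 -0.3838  0.1818]
tool shift cm [ 0.6123  0.3878 -0.2539]
8.8167 [0.4397 0.2025 0.0173] [-67.65  88.19  22.37] 0.06368599291752407
```

View pics/w6.png

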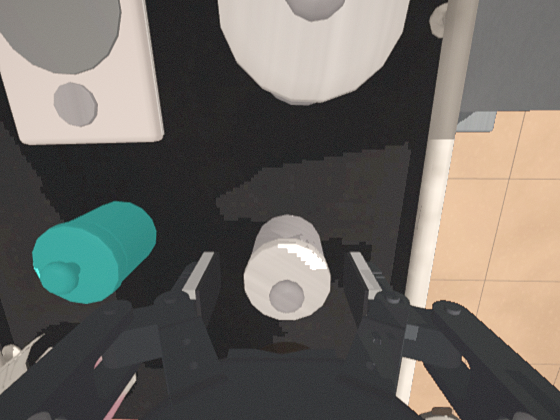

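```bash
python3 q.py w6 287,297,.056 287,278,.044; python3 - <<'E'
from h import *; from rig import cams; import pickle
V=P('wrist',cams.calibration('wrist'),pickle.load(open('w6.pkl','rb')))
p,_=pickle.load(open('w6.pkl','rb'))
print(pr(V,[p[0],p[1],.056]),pr(V,[.436,.2,.056]),pr(V,[.436,.2,.044]))
E
```

```text
287,297,.056 [0.4357 0.1975]
287,278,.044 [0.4358 0.1961]
[277.12789559 307.2727744 ] [286.23156251 302.25485491] [286.58792915 285.66520865]
```

play_rows(
  increments=[
    {"linear": [0,0.2,-0.22],"roll": 0},
    {"linear": [0,0.2,-0.2],"roll": 0},
    {"linear": [0.3,0,0],"roll": 0},
    {"linear": [0.3,0,0],"roll": 0},
    {"linear": [0,0,0],"roll": 0},
    {"linear": [0,0,0],"roll": 0},
  ],
)

```text
time_s: 9.37
tool_pos: [0.437, 0.1985, 0.0129]
tcp_rot: [-67.1, 88.0, 22.8]
contact_force: [-1.0, 0.3, 0.4]
finger_gap: 0.0638
```

```bash
python3 st.py .436,.1985,.011
```

```text
9.3667 [ -5.4  48.4 -33.9 123.6  67.5  27.1  86.4] p [0.437  0.1985 0.0129] 
R
 [[ 0.0328 -0.9995 -0.    ]
 [ 0.0138  0.0004  0.9999]
 [-0.9994 -0.0328  0.0138]] F [-1.0099  0.2638  0.3771]
tool shift cm [ 0.1842  0.1025 -0.0008]
```

Good; close gently, then lift.

play_rows(
  increments=[
    {"linear": [0,0.05,0],"roll": 0},
    {"linear": [0,0,0],"roll": 0},
    {"linear": [0,0,0],"roll": 0},
    {"linear": [0,0,0],"roll": 0},
    {"linear": [0,0,0],"roll": 0},
    {"linear": [0,0,0],"roll": 0},
    {"linear": [0,0,0],"roll": 0},
  ],
  grip=3.0,
  newtons=25,
)

```text
time_s: 9.95
tool_pos: [0.4364, 0.1986, 0.0129]
tcp_rot: [-67.3, 88.0, 22.7]
contact_force: [0.2, 0.5, 0.7]
finger_gap: 0.0383
```

```bash
python3 st.py .436,.1985,.011
```

```text
9.95 [ -5.5  48.4 -33.9 123.6  67.6  27.1  86.3] p [0.4364 0.1986 0.0129] 
R
 [[ 0.0328 -0.9995 -0.0002]
 [ 0.0137  0.0003  0.9999]
 [-0.9994 -0.0328  0.0137]] F [0.1702 0.4778 0.6795]
tool shift cm [ 0.1837  0.0495 -0.017 ]
```

play_rows(
  increments=[
    {"linear": [-1,0,0],"roll": 0},
    {"linear": [-1.5,0,0],"roll": 0},
    {"linear": [-1.5,0,0],"roll": 0},
    {"linear": [-1.5,0,0],"roll": 0},
    {"linear": [-1.5,0,0],"roll": 0},
    {"linear": [-1.5,0,0],"roll": 0},
    {"linear": [0,0,0],"roll": 0},
  ],
)

```text
time_s: 10.53
tool_pos: [0.4317, 0.197, 0.0996]
tcp_rot: [-66.5, 88.3, 23.5]
contact_force: [0.2, 0.3, -0.3]
finger_gap: 0.0385
```

```bash
python3 st.py .436,.1985,.011; python3 snap.py w7;python3 snap.py s7 scene
```

```text
10.5333 [  1.9  40.8 -45.2 122.   51.7  36.7 100.2] p [0.4317 0.197  0.0996] 
R
 [[ 0.0275 -0.9996 -0.0016]
 [ 0.012  -0.0012  0.9999]
 [-0.9995 -0.0275  0.0119]] F [ 0.1732  0.3475 -0.3281]
tool shift cm [ 8.8676 -0.1876  0.0414]
10.5333 [0.4317 0.197  0.0996] [-66.54  88.28  23.54] 0.03846237504103739
10.5833 [0.4314 0.1965 0.0986] [-67.19  88.35  22.87] 0.03833769521076952
```

View pics/w7.png

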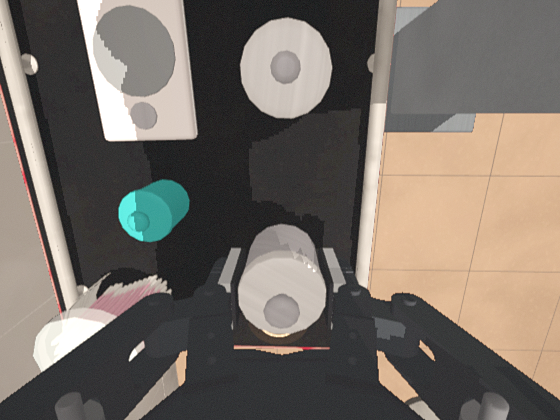

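View pics/s7.png

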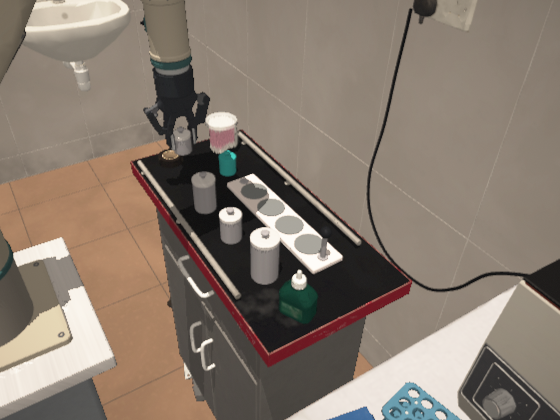

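```bash
python3 q.py w7 281,312,.1425 134,51.5,.016 134,51.5,.013 286,67,.088; python3 st.py .538,.082,.13;
```

```text
281,312,.1425 [0.4301 0.1961]
134,51.5,.016 [0.5355 0.081 ]
134,51.5,.013 [0.537  0.0805]
286,67,.088 [0.4292 0.101 ]
10.6333 [  1.9  41.  -45.  122.   51.8  36.6 100.1] p [0.431  0.1961 0.0977] 
R
 [[ 0.0253 -0.9997 -0.0011]
 [ 0.0103 -0.0008  0.9999]
 [-0.9996 -0.0253  0.0103]] F [-0.4449 -0.207  -1.077 ]
tool shift cm [ -3.0722 -10.7675 -11.3838]
```

play_rows(
  increments=[
    {"linear": [-1.5,0,0],"roll": 0},
    {"linear": [-1.5,-1,-1],"roll": 0},
    {"linear": [0,-1.8,-1.9],"roll": 0},
    {"linear": [0,-1.8,-1.9],"roll": 0},
    {"linear": [0,-1.8,-1.9],"roll": 0},
    {"linear": [0,-1.8,-1.9],"roll": 0},
    {"linear": [0,-1.5,-1.6],"roll": 0},
    {"linear": [0,-0.8,-1],"roll": 0},
    {"linear": [0,0,0],"roll": 0},
    {"linear": [0,0,0],"roll": 0},
  ],
)

```text
time_s: 11.47
tool_pos: [0.5353, 0.0771, 0.119]
tcp_rot: [-63.8, 89.3, 26.4]
contact_force: [-0.5, -0.2, -1.1]
finger_gap: 0.0384
```

```bash
python3 snap.py w8; python3 st.py .5375,.0815,.031
```

```text
11.4667 [0.5353 0.0771 0.119 ] [-63.84  89.3   26.44] 0.03844183144042331
11.5167 [ 19.7  44.4 -49.3 110.2  46.5  47.  125. ] p [0.535  0.077  0.1189] 
R
 [[ 0.0105 -0.9999 -0.0055]
 [ 0.0048 -0.0054  1.    ]
 [-0.9999 -0.0105  0.0047]] F [ 0.2688 -0.4623 -1.9902]
tool shift cm [ 8.7966 -0.1579  0.409 ]
```

View pics/w8.png

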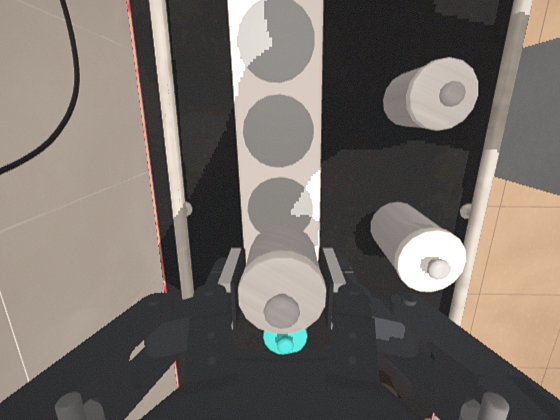

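```bash
python3 q.py w8 278.5,131,.016 276,40,.016 282,311,.162 452,94,.072 438,268,.088
```

```text
278.5,131,.016 [0.5384 0.0147]
276,40,.016 [ 0.5403 -0.0504]
282,311,.162 [0.534  0.0759]
452,94,.072 [ 0.4341 -0.0098]
438,268,.088 [0.433  0.0972]
```

play_rows(
  increments=[
    {"linear": [1.4,-0.04,0.15],"roll": 0},
    {"linear": [1.4,-0.04,0.1],"roll": 0},
    {"linear": [1.4,-0.04,0.05],"roll": 0},
    {"linear": [1.4,-0.04,0],"roll": 0},
    {"linear": [1,0,0],"roll": 0},
    {"linear": [0,0,0],"roll": 0},
    {"linear": [0,0,0],"roll": 0},
  ],
)

```text
time_s: 12.1
tool_pos: [0.5309, 0.0897, 0.0497]
tcp_rot: [-41.1, 89.4, 50.1]
contact_force: [-0.1, -0.0, -0.5]
finger_gap: 0.0384
```

```bash
python3 st.py .5375,.0815,.030
```

```text
12.1 [ 15.   49.8 -43.7 112.4  53.9  40.2 118.4] p [0.5309 0.0897 0.0497] 
R
 [[ 0.0066 -0.9998 -0.0202]
 [ 0.0079 -0.0202  0.9998]
 [-0.9999 -0.0068  0.0078]] F [-0.1221 -0.0121 -0.518 ]
tool shift cm [ 1.971  -0.6297 -0.8471]
```

play_rows(
  increments=[
    {"linear": [0,-0.3,-0.4],"roll": 0.5},
    {"linear": [0,-0.3,-0.4],"roll": 0.5},
    {"linear": [0,0,0],"roll": 0},
    {"linear": [0.5,-0.08,-0.05],"roll": 0},
    {"linear": [0.5,-0.08,-0.05],"roll": 0},
    {"linear": [0.4,-0.05,-0.05],"roll": 0},
    {"linear": [0,0,0],"roll": 0},
  ],
)

```text
time_s: 12.68
tool_pos: [0.5418, 0.0801, 0.0374]
tcp_rot: [-53.0, 89.2, 37.0]
contact_force: [0.1, 0.5, -0.3]
finger_gap: 0.0388
```

```bash
python3 st.py .5375,.0815,.029
```

```text
12.6833 [ 15.3  51.1 -42.5 111.5  55.   39.4 118.1] p [0.5418 0.0801 0.0374] 
R
 [[ 0.0115 -0.9999 -0.0008]
 [ 0.0087 -0.0007  1.    ]
 [-0.9999 -0.0115  0.0087]] F [ 0.0976  0.5165 -0.3482]
tool shift cm [0.8358 0.4369 0.1329]
```

play_rows(
  increments=[
    {"linear": [0,0.4,0.13],"roll": 0},
    {"linear": [0,0,0],"roll": 0},
    {"linear": [0.4,0,0],"roll": 0},
    {"linear": [0,0,0],"roll": 0},
    {"linear": [0.2,0,0],"roll": 0},
    {"linear": [0,0,0],"roll": 0},
  ],
)

```text
time_s: 13.18
tool_pos: [0.5368, 0.0819, 0.0304]
tcp_rot: [-49.9, 89.2, 40.2]
contact_force: [-0.2, 0.2, -0.2]
finger_gap: 0.0381
```

```bash
python3 st.py .5375,.0815,.029;python3 snap.py w9
```

```text
13.1833 [ 14.7  51.4 -41.7 112.3  56.   38.4 116.8] p [0.5368 0.0819 0.0304] 
R
 [[ 0.0105 -0.9999 -0.0014]
 [ 0.0089 -0.0013  1.    ]
 [-0.9999 -0.0105  0.0089]] F [-0.172   0.2169 -0.2446]
tool shift cm [ 0.1396 -0.0691 -0.0393]
13.1833 [0.5368 0.0819 0.0304] [-49.9   89.21  40.18] 0.038108439752295796
```

View pics/w9.png

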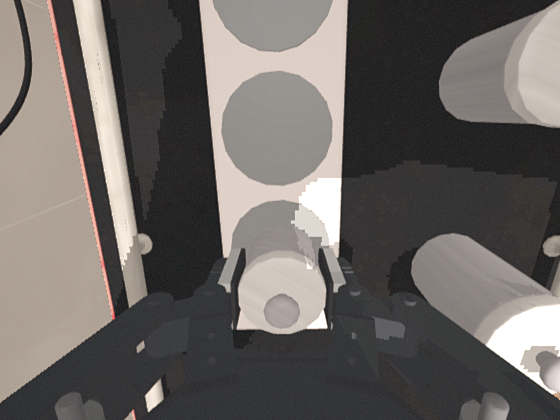

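```bash
python3 q.py w9 277,128,.016 278,199.5,.016 277,128,.013  278,199.5,.013 282,311,.073
```

```text
277,128,.016 [0.5386 0.0137]
278,199.5,.016 [0.5382 0.0516]
277,128,.013 [0.5387 0.0139]
278,199.5,.013 [0.5383 0.0525]
282,311,.073 [0.5355 0.0809]
```

play_rows(
  increments=[
    {"linear": [0.15,-0.08,-0.05],"roll": 0},
    {"linear": [0,0,0],"roll": 0},
    {"linear": [0.1,0,0],"roll": 0},
    {"linear": [0,0,0],"roll": 0},
  ],
)

```text
time_s: 13.57
tool_pos: [0.5383, 0.0816, 0.0286]
tcp_rot: [-53.3, 89.2, 36.7]
contact_force: [-0.3, 0.2, -0.4]
finger_gap: 0.038
```

```bash
python3 st.py .5375,.0815,.029
```

```text
13.5667 [ 14.7  51.6 -41.6 112.1  56.2  38.3 116.7] p [0.5383 0.0816 0.0286] 
R
 [[ 0.0119 -0.9999 -0.0013]
 [ 0.0088 -0.0012  1.    ]
 [-0.9999 -0.0119  0.0088]] F [-0.3498  0.2006 -0.428 ]
tool shift cm [-0.0389  0.0818 -0.011 ]
```

play_rows(
  increments=[
    {"linear": [0.2,0.05,0],"roll": 0},
    {"linear": [0,0,0],"roll": 0},
    {"linear": [0,0,0],"roll": 0},
  ],
)

```text
time_s: 13.82
tool_pos: [0.5393, 0.0817, 0.0293]
tcp_rot: [-64.8, 89.0, 25.2]
contact_force: [-1.1, 0.3, -0.7]
finger_gap: 0.0385
```

```bash
python3 st.py .5375,.0815,.029
```

```text
13.8167 [ 14.5  51.4 -41.4 112.2  56.4  38.1 116.5] p [0.5393 0.0817 0.0293] 
R
 [[ 0.0159 -0.9999 -0.0011]
 [ 0.0075 -0.001   1.    ]
 [-0.9998 -0.0159  0.0075]] F [-1.1268  0.2661 -0.6527]
tool shift cm [ 0.0317  0.1779 -0.0152]
```

play_rows(
  increments=[
    {"linear": [-0.05,0.17,0],"roll": 0},
    {"linear": [0,0,0],"roll": 0},
  ],
)

```text
time_s: 13.98
tool_pos: [0.5375, 0.0816, 0.0297]
tcp_rot: [-64.3, 89.0, 25.7]
contact_force: [-0.8, -0.8, -0.0]
finger_gap: 0.0384
```

play_rows(
  increments=[
    {"linear": [0,0,0],"roll": 0},
    {"linear": [0,0,0],"roll": 0},
    {"linear": [0,0,0],"roll": 0},
    {"linear": [0,0,0],"roll": 0},
  ],
  grip=6.4,
)

```text
time_s: 14.32
tool_pos: [0.5372, 0.0817, 0.0291]
tcp_rot: [-62.3, 89.0, 27.7]
contact_force: [-1.4, -0.2, -0.2]
finger_gap: 0.0642
```

```bash
python3 st.py .538,.082,.15; python3 snap.py w10
```

```text
14.3167 [ 14.5  51.3 -41.4 112.5  56.5  37.9 116.3] p [0.5372 0.0817 0.0291] 
R
 [[ 0.0151 -0.9999 -0.001 ]
 [ 0.008  -0.0009  1.    ]
 [-0.9999 -0.0151  0.0079]] F [-1.3607 -0.2177 -0.2355]
tool shift cm [-12.0847  -0.2639   0.1306]
14.3167 [0.5372 0.0817 0.0291] [-62.31  89.02  27.74] 0.06424880801229378
```

View pics/w10.png

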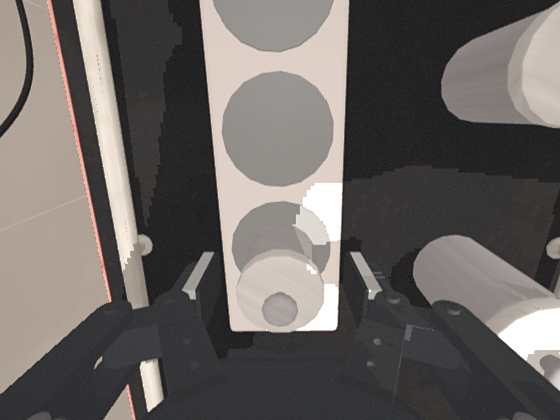

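play_rows(
  increments=[
    {"linear": [-1.5,0,0],"roll": 0},
    {"linear": [-2.5,0,0],"roll": 0},
    {"linear": [-2.5,0,0],"roll": 0},
    {"linear": [-2.5,0,0],"roll": 0},
    {"linear": [-2,0.8,-0.8],"roll": 0},
    {"linear": [-1,1.8,-1.6],"roll": 0},
    {"linear": [0,1.8,-1.6],"roll": 0},
    {"linear": [0,1.8,-1.6],"roll": 0},
    {"linear": [0,1.8,-1.6],"roll": 0},
    {"linear": [0,1.2,-1],"roll": 0},
    {"linear": [0,0,0],"roll": 0},
    {"linear": [0,0,0],"roll": 0},
  ],
  grip=6.6,
)

```text
time_s: 15.37
tool_pos: [0.4398, -0.0028, 0.1522]
tcp_rot: [-60.4, 89.0, 29.8]
contact_force: [1.6, 0.3, -0.0]
finger_gap: 0.0658
```

```bash
python3 snap.py w11; python3 st.py .433,-.0095,.1
```

```text
15.3667 [ 0.4398 -0.0028  0.1522] [-60.44  88.99  29.77] 0.0657955762697406
15.4167 [ 33.5  35.5 -53.7 123.7  44.4  41.5 130. ] p [ 0.4397 -0.0028  0.1521] 
R
 [[ 0.0147 -0.9999 -0.0039]
 [ 0.0085 -0.0038  1.    ]
 [-0.9999 -0.0147  0.0084]] F [-0.2386  0.1713 -0.6359]
tool shift cm [ 5.1892  0.7524 -0.7142]
```

View pics/w11.png

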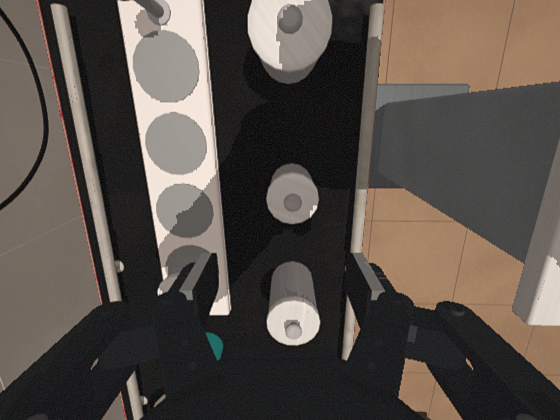

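```bash
python3 q.py w11 292,201,.072 292,192.5,.06 290,18,.104 293,329,.088 165.5,66,.016 176,143,.016 185,210,.016
```

```text
292,201,.072 [ 0.4321 -0.013 ]
292,192.5,.06 [ 0.4319 -0.0167]
290,18,.104 [ 0.4354 -0.129 ]
293,329,.088 [0.4301 0.0944]
165.5,66,.016 [ 0.5415 -0.1171]
176,143,.016 [ 0.5393 -0.052 ]
185,210,.016 [0.5372 0.0135]
```

play_rows(
  increments=[
    {"linear": [1,0.4,-0.4],"roll": 0},
    {"linear": [1,0.4,-0.4],"roll": 0.2},
    {"linear": [1.4,0.05,-0.05],"roll": 0},
    {"linear": [1.4,0.05,-0.05],"roll": 0},
    {"linear": [1,0,0],"roll": 0},
    {"linear": [0,0,0],"roll": 0},
    {"linear": [0,0,0],"roll": 0},
  ],
)

```text
time_s: 16.0
tool_pos: [0.4412, -0.0038, 0.0927]
tcp_rot: [-58.3, 88.3, 32.0]
contact_force: [-0.4, -0.5, 0.6]
finger_gap: 0.0661
```

```bash
python3 st.py .4325,-.0105,.022
```

```text
16.0 [ 28.2  40.3 -45.7 126.9  55.1  33.5 121.2] p [ 0.4412 -0.0038  0.0927] 
R
 [[ 0.0255 -0.9997 -0.0056]
 [ 0.0159 -0.0052  0.9999]
 [-0.9995 -0.0256  0.0158]] F [-0.3567 -0.4511  0.6388]
tool shift cm [ 7.0296  1.0516 -0.7808]
```

play_rows(
  increments=[
    {"linear": [0,0.5,-0.4],"roll": 0.3},
    {"linear": [0,0.4,-0.35],"roll": 0},
    {"linear": [1.5,0.1,-0.1],"roll": 0},
    {"linear": [0,0.1,-0.1],"roll": 0},
    {"linear": [1.5,0.1,-0.1],"roll": 0},
    {"linear": [0,0.1,-0.1],"roll": 0},
    {"linear": [0,0,0],"roll": 0},
  ],
)

```text
time_s: 16.58
tool_pos: [0.431, -0.0149, 0.0654]
tcp_rot: [-63.3, 87.9, 26.7]
contact_force: [0.6, 0.3, -1.1]
finger_gap: 0.0662
```

```bash
python3 st.py .4325,-.0105,.022
```

```text
16.5833 [ 26.3  41.8 -40.6 129.6  62.5  28.4 115.4] p [ 0.431  -0.0149  0.0654] 
R
 [[ 0.0325 -0.9995 -0.0008]
 [ 0.0164 -0.0003  0.9999]
 [-0.9993 -0.0325  0.0164]] F [ 0.5906  0.2859 -1.1172]
tool shift cm [ 4.3506 -0.0057  0.3692]
```

play_rows(
  increments=[
    {"linear": [0,0,0.35],"roll": 0},
    {"linear": [1.2,0,0],"roll": 0},
    {"linear": [0,0.05,-0.05],"roll": 0},
    {"linear": [1.2,0,0],"roll": 0},
    {"linear": [0,0.05,-0.05],"roll": 0},
    {"linear": [0.8,0.05,0],"roll": 0},
    {"linear": [0,0,0],"roll": 0},
  ],
)

```text
time_s: 17.17
tool_pos: [0.4337, -0.011, 0.0388]
tcp_rot: [-68.3, 87.5, 21.8]
contact_force: [-0.5, -0.0, 0.5]
finger_gap: 0.0664
```

```bash
python3 snap.py w12; python3 st.py .4325,-.0105,.022
```

```text
17.1667 [ 0.4337 -0.011   0.0388] [-68.26  87.47  21.79] 0.0663995838787556
17.2167 [ 22.5  44.1 -35.7 130.4  70.4  24.7 107.7] p [ 0.434  -0.0108  0.0394] 
R
 [[ 0.0419 -0.9991 -0.0013]
 [ 0.0165 -0.0006  0.9999]
 [-0.999  -0.0419  0.0165]] F [-0.0918  0.5536 -0.1002]
tool shift cm [1.7311 0.2273 0.0043]
```

View pics/w12.png

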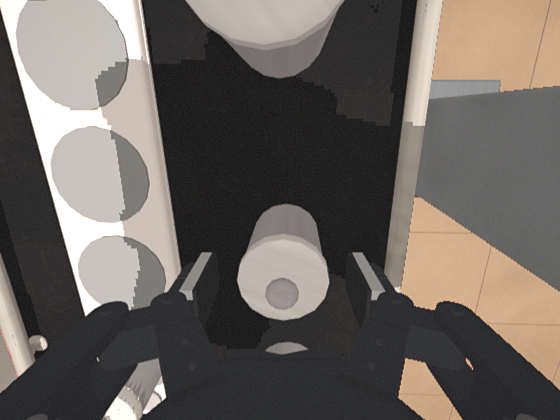

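```bash
python3 q.py w12 282,293,.072 100,174,.016
```

```text
282,293,.072 [ 0.4314 -0.0141]
100,174,.016 [ 0.5386 -0.0528]
```

play_rows(
  increments=[
    {"linear": [0.8,0.1,0],"roll": 0},
    {"linear": [0,0.05,-0.05],"roll": 0},
    {"linear": [0.6,0.05,0],"roll": 0},
    {"linear": [0,0.05,0],"roll": 0},
    {"linear": [0,0,0],"roll": 0},
  ],
)

```text
time_s: 17.63
tool_pos: [0.434, -0.011, 0.0292]
tcp_rot: [-71.3, 87.2, 18.8]
contact_force: [-0.6, 0.7, -0.4]
finger_gap: 0.0662
```

```bash
python3 st.py .4325,-.0115,.022
```

```text
17.6333 [ 21.1  44.9 -33.6 130.9  74.7  23.1 103.8] p [ 0.434  -0.011   0.0292] 
R
 [[ 0.047  -0.9989 -0.0021]
 [ 0.016  -0.0014  0.9999]
 [-0.9988 -0.047   0.0159]] F [-0.5861  0.6638 -0.3644]
tool shift cm [ 0.7083  0.1847 -0.0561]
```

play_rows(
  increments=[
    {"linear": [0.2,0.18,-0.1],"roll": 0},
    {"linear": [0,0,0],"roll": 0},
  ],
)

```text
time_s: 17.8
tool_pos: [0.4327, -0.0122, 0.0281]
tcp_rot: [-72.0, 87.1, 18.1]
contact_force: [-0.1, -0.3, -0.3]
finger_gap: 0.0662
```

play_rows(
  increments=[
    {"linear": [0,0,0],"roll": 0},
    {"linear": [0,0,0],"roll": 0},
    {"linear": [0,0,0],"roll": 0},
    {"linear": [0,0,0],"roll": 0},
    {"linear": [0,0,0],"roll": 0},
    {"linear": [0,0,0],"roll": 0},
  ],
  grip=3.4,
)

```text
time_s: 18.3
tool_pos: [0.4327, -0.0123, 0.0289]
tcp_rot: [-72.5, 87.0, 17.6]
contact_force: [0.1, -0.0, 0.6]
finger_gap: 0.0425
```

```bash
python3 st.py .434,-.0115,.11
```

```text
18.3 [ 21.1  44.9 -33.2 131.2  75.6  22.8 103. ] p [ 0.4327 -0.0123  0.0289] 
R
 [[ 0.0492 -0.9988 -0.002 ]
 [ 0.0156 -0.0012  0.9999]
 [-0.9987 -0.0492  0.0155]] F [ 0.0666 -0.0425  0.6114]
tool shift cm [-8.0918 -0.5285  0.2102]
```

play_rows(
  increments=[
    {"linear": [-1,0,0],"roll": 0},
    {"linear": [-2,0,0],"roll": 0},
    {"linear": [-2,0,0],"roll": 0},
    {"linear": [-2,0,0],"roll": 0},
    {"linear": [-1,-1.2,0.3],"roll": 0},
    {"linear": [0,-2,0.5],"roll": 0},
    {"linear": [0,-2,0.5],"roll": 0},
    {"linear": [0,-2,0.5],"roll": 0},
    {"linear": [0,-2,0.5],"roll": 0},
    {"linear": [0,-1.2,0.4],"roll": 0},
    {"linear": [0,0,0],"roll": 0},
    {"linear": [0,0,0],"roll": 0},
  ],
)

```text
time_s: 19.3
tool_pos: [0.5329, 0.0134, 0.1158]
tcp_rot: [-70.4, 87.5, 19.7]
contact_force: [-0.5, 0.3, -0.9]
finger_gap: 0.0422
```

```bash
python3 snap.py w13; python3 st.py .539,.0148,.045
```

```text
19.3 [0.5329 0.0134 0.1158] [-70.39  87.53  19.71] 0.0422088177476364
19.35 [ 26.6  43.2 -48.2 113.1  47.9  42.9 129.9] p [0.5328 0.0134 0.1158] 
R
 [[ 0.0408 -0.9992 -0.0021]
 [ 0.0147 -0.0015  0.9999]
 [-0.9991 -0.0408  0.0146]] F [ 0.4741  0.4472 -1.1536]
tool shift cm [ 7.1025 -0.3344  0.0387]
```

View pics/w13.png

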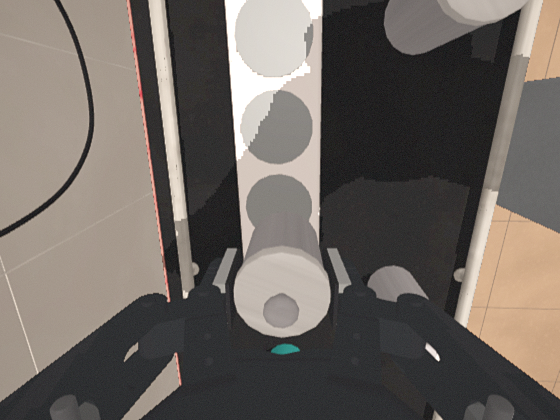

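```bash
python3 q.py w13 276,126,.016 275,34,.016 281,311,.159; python3 snap.py s13 side; python3 crop.py s13 190 100 390 250 4 s13a
```

```text
276,126,.016 [ 0.5406 -0.0521]
275,34,.016 [ 0.541  -0.1161]
281,311,.159 [0.5307 0.0116]
19.35 [0.5328 0.0134 0.1158] [-70.33  87.52  19.77] 0.04220753259491618
```

View pics/s13a.png

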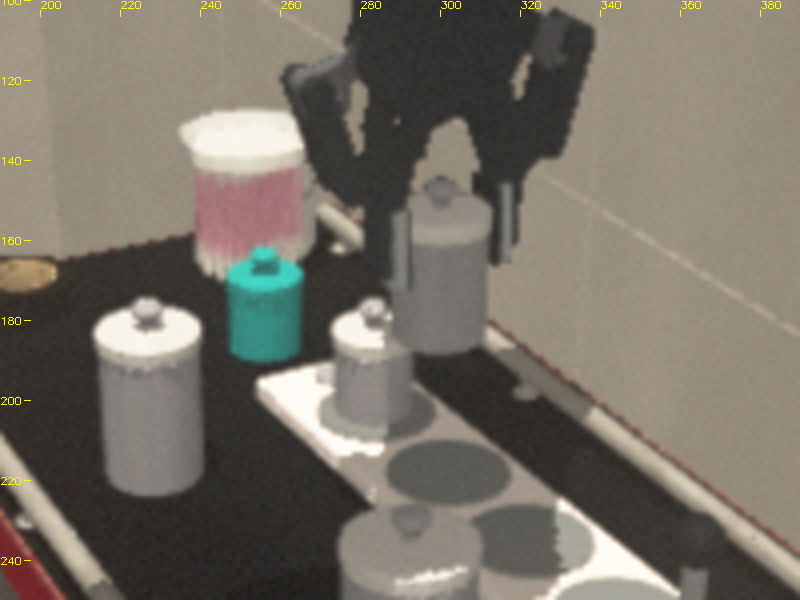

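play_rows(
  increments=[
    {"linear": [1.4,-0.1,0],"roll": 0},
    {"linear": [0,-0.1,0],"roll": 0},
    {"linear": [1.4,-0.05,0],"roll": 0},
    {"linear": [0,-0.05,0],"roll": 0},
    {"linear": [1.4,-0.05,0],"roll": 0},
    {"linear": [0,0,0],"roll": 0},
    {"linear": [1.4,0,0],"roll": 0},
    {"linear": [0,0,0],"roll": 0},
    {"linear": [0,0,0],"roll": 0},
  ],
)

```text
time_s: 20.15
tool_pos: [0.5328, 0.0109, 0.0631]
tcp_rot: [-76.3, 87.8, 13.9]
contact_force: [0.2, 0.1, -0.3]
finger_gap: 0.0425
```

```bash
python3 st.py .5395,.0152,.045
```

```text
20.15 [ 23.5  47.3 -43.1 114.6  54.2  37.9 124.9] p [0.5328 0.0109 0.0631] 
R
 [[ 0.0373 -0.9993 -0.0039]
 [ 0.0092 -0.0035  1.    ]
 [-0.9993 -0.0374  0.0091]] F [ 0.2448  0.127  -0.302 ]
tool shift cm [ 1.839  -0.5992  0.4127]
```

play_rows(
  increments=[
    {"linear": [0,-0.3,0.2],"roll": 0.1},
    {"linear": [0,-0.25,0.2],"roll": 0.1},
    {"linear": [0.7,0,0],"roll": 0},
    {"linear": [0,0,0],"roll": 0},
    {"linear": [0.6,0,0],"roll": 0},
    {"linear": [0,0,0],"roll": 0},
    {"linear": [0,0,0],"roll": 0},
  ],
)

```text
time_s: 20.73
tool_pos: [0.5411, 0.0158, 0.053]
tcp_rot: [-77.4, 87.5, 12.6]
contact_force: [-0.4, -0.6, -0.5]
finger_gap: 0.0422
```

```bash
python3 st.py .5395,.0152,.045
```

```text
20.7333 [ 22.2  48.4 -42.1 113.8  55.3  37.3 123.7] p [0.5411 0.0158 0.053 ] 
R
 [[ 0.0419 -0.9991  0.    ]
 [ 0.0094  0.0004  1.    ]
 [-0.9991 -0.0419  0.0094]] F [-0.3722 -0.5712 -0.5002]
tool shift cm [ 0.7945  0.1948 -0.0656]
```

play_rows(
  increments=[
    {"linear": [0,0.15,-0.05],"roll": 0},
    {"linear": [0.4,0,0],"roll": 0},
    {"linear": [0,0,0],"roll": 0},
    {"linear": [0.3,0,0],"roll": 0},
    {"linear": [0,0,0],"roll": 0},
    {"linear": [0,0,0],"roll": 0},
  ],
)

```text
time_s: 21.23
tool_pos: [0.5393, 0.0152, 0.0449]
tcp_rot: [-77.3, 87.6, 12.7]
contact_force: [-0.5, -0.1, 0.1]
finger_gap: 0.0427
```

```bash
python3 st.py .5395,.0152,.045; python3 snap.py w14
```

```text
21.2333 [ 21.8  49.  -41.2 114.2  56.4  36.4 122.8] p [0.5393 0.0152 0.0449] 
R
 [[ 0.041  -0.9992 -0.    ]
 [ 0.0092  0.0004  1.    ]
 [-0.9991 -0.041   0.0092]] F [-0.52   -0.1443  0.1288]
tool shift cm [-0.0093 -0.0187  0.0049]
21.2333 [0.5393 0.0152 0.0449] [-77.29  87.59  12.7 ] 0.04270598265817291
```

View pics/w14.png

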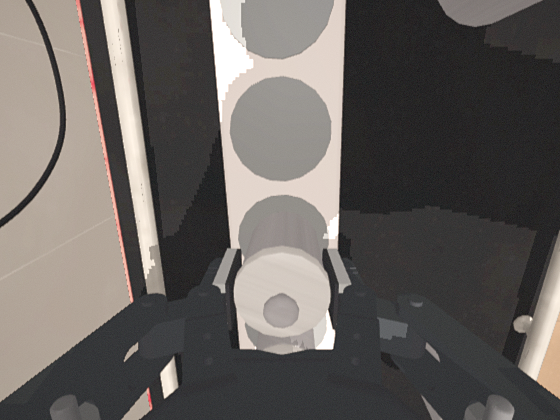

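```bash
python3 q.py w14 280.5,129,.016 283,194.5,.016 281,310,.088
```

```text
280.5,129,.016 [ 0.5403 -0.0518]
283,194.5,.016 [ 0.5389 -0.014 ]
281,310,.088 [0.5371 0.0133]
```

play_rows(
  increments=[
    {"linear": [0.2,0,0],"roll": 0},
    {"linear": [0,0,0],"roll": 0},
    {"linear": [0,0,0],"roll": 0},
  ],
)

```text
time_s: 21.53
tool_pos: [0.5403, 0.015, 0.0454]
tcp_rot: [-80.8, 87.5, 9.1]
contact_force: [-0.8, 0.3, -0.1]
finger_gap: 0.0426
```

```bash
python3 st.py .5395,.0152,.045
```

```text
21.5333 [ 21.7  48.9 -41.1 114.2  56.5  36.4 122.6] p [0.5403 0.015  0.0454] 
R
 [[ 0.0437 -0.999   0.0004]
 [ 0.007   0.0007  1.    ]
 [-0.999  -0.0436  0.007 ]] F [-0.8001  0.2877 -0.1114]
tool shift cm [0.0388 0.0781 0.0246]
```

play_rows(
  increments=[
    {"linear": [-0.05,0.08,0],"roll": 0},
    {"linear": [0,0,0],"roll": 0},
    {"linear": [0,0,0],"roll": 0},
    {"linear": [0,0,0],"roll": 0},
    {"linear": [0,0,0],"roll": 0},
  ],
  grip=6.8,
)

```text
time_s: 21.95
tool_pos: [0.5396, 0.015, 0.0459]
tcp_rot: [-80.4, 87.4, 9.5]
contact_force: [-0.7, 0.7, -0.2]
finger_gap: 0.0681
```

```bash
python3 st.py .5395,.0152,.045; python3 snap.py s15 side; python3 crop.py s15 190 130 390 280 4 s15a
```

```text
21.95 [ 21.7  48.8 -41.1 114.3  56.6  36.3 122.5] p [0.5396 0.015  0.0459] 
R
 [[ 0.044  -0.999   0.0004]
 [ 0.0074  0.0007  1.    ]
 [-0.999  -0.044   0.0074]] F [-0.7391  0.7294 -0.1524]
tool shift cm [0.0849 0.0112 0.0152]
21.95 [0.5396 0.015  0.0459] [-80.44  87.44   9.53] 0.06808383313770057
```

View pics/s15a.png

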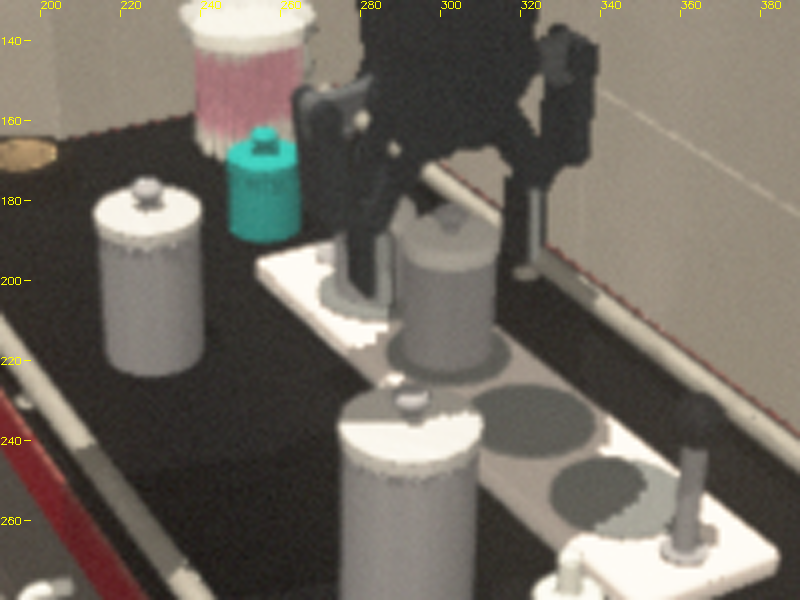

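play_rows(
  increments=[
    {"linear": [-1.5,0,0],"roll": 0},
    {"linear": [-2.5,0,0],"roll": 0},
    {"linear": [-2.5,0,0],"roll": 0},
    {"linear": [-2.5,0,0],"roll": 0},
    {"linear": [-2.5,0,0],"roll": 0},
    {"linear": [-2,0.8,0.8],"roll": 0},
    {"linear": [0,1.8,1.4],"roll": 0},
    {"linear": [0,1.8,1.4],"roll": 0},
    {"linear": [0,1.8,1.4],"roll": 0},
    {"linear": [0,1.8,1.4],"roll": 0},
    {"linear": [0,1.4,1],"roll": 0},
    {"linear": [0,0,0],"roll": 0},
  ],
  grip=7.2,
)

```text
time_s: 23.0
tool_pos: [0.4362, 0.0904, 0.1828]
tcp_rot: [-78.2, 87.5, 11.6]
contact_force: [0.0, -0.3, -0.6]
finger_gap: 0.0719
```

```bash
python3 st.py .4305,.0998,.1; python3 snap.py w16
```

```text
23.0 [ 22.3  31.5 -54.3 122.6  40.1  42.5 121.5] p [0.4362 0.0904 0.1828] 
R
 [[ 0.0431 -0.9991  0.0043]
 [ 0.0088  0.0047  1.    ]
 [-0.999  -0.043   0.009 ]] F [ 0.0071 -0.2684 -0.6184]
tool shift cm [8.2529 0.9308 0.8667]
23.0 [0.4362 0.0904 0.1828] [-78.18  87.48  11.57] 0.0719063159978826
```

View pics/w16.png

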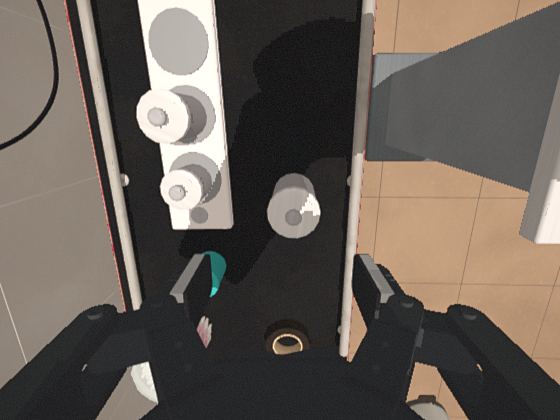

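```bash
python3 q.py w16 292.5,217,.088 157,117,.088 179,191.5,.072 178,42,.016
```

```text
292.5,217,.088 [0.4302 0.0986]
157,117,.088 [0.5362 0.017 ]
179,191.5,.072 [0.5321 0.081 ]
178,42,.016 [ 0.5397 -0.0501]
```

play_rows(
  increments=[
    {"linear": [0,0.4,0.4],"roll": 7},
    {"linear": [0,0,0],"roll": 7},
    {"linear": [0,0,0],"roll": 7},
    {"linear": [0,0,0],"roll": 7},
    {"linear": [0,0,0],"roll": 7},
    {"linear": [0,0,0],"roll": 7},
    {"linear": [0,0,0],"roll": 7},
  ],
)

```text
time_s: 23.63
tool_pos: [0.44, 0.0894, 0.1823]
tcp_rot: [-29.2, 87.3, 10.2]
contact_force: [0.1, -0.8, 0.5]
finger_gap: 0.0723
```

```bash
python3 st.py .4305,.0998,.1
```

```text
23.6333 [ 13.5  27.4 -40.  122.5  30.5  37.1  81.8] p [0.44   0.0894 0.1823] 
R
 [[ 0.0466 -0.6332  0.7726]
 [ 0.0084  0.7737  0.6336]
 [-0.9989 -0.0231  0.0414]] F [ 0.1223 -0.8117  0.5053]
tool shift cm [ 8.184   1.597  -0.4148]
```

play_rows(
  increments=[
    {"linear": [0.5,0,0],"roll": -7},
    {"linear": [1,0,0],"roll": -7},
    {"linear": [1,0,0],"roll": -7},
    {"linear": [1,0,0],"roll": -7},
    {"linear": [1,0,0],"roll": -7},
    {"linear": [0.5,0.3,0],"roll": -7},
    {"linear": [0,0.3,0.3],"roll": -7},
    {"linear": [0,0.3,0.3],"roll": 0},
    {"linear": [0,0,0],"roll": 0},
  ],
)

```text
time_s: 24.38
tool_pos: [0.4449, 0.0906, 0.1289]
tcp_rot: [-82.6, 86.9, 6.2]
contact_force: [-0.0, -0.0, 0.1]
finger_gap: 0.0721
```

```bash
python3 st.py .4305,.0998,.1
```

```text
24.3833 [ 16.4  36.  -46.7 124.9  49.1  35.8 112.9] p [0.4449 0.0906 0.1289] 
R
 [[ 0.0536 -0.9984  0.0201]
 [ 0.0058  0.0205  0.9998]
 [-0.9985 -0.0535  0.0069]] F [-0.0173 -0.0172  0.0761]
tool shift cm [2.8178 1.6076 0.8686]
```

play_rows(
  increments=[
    {"linear": [0,0.9,0.5],"roll": -1},
    {"linear": [0.5,0.9,0.4],"roll": 0},
    {"linear": [2,0.1,0],"roll": 0},
    {"linear": [0,0,0],"roll": 0},
  ],
)

```text
time_s: 24.72
tool_pos: [0.4283, 0.1002, 0.1034]
tcp_rot: [-82.9, 86.7, 6.3]
contact_force: [-0.2, 0.6, -0.4]
finger_gap: 0.072
```

```bash
python3 st.py .4305,.0990,.036
```

```text
24.7167 [ 11.6  37.1 -42.2 128.4  55.1  30.9 105.5] p [0.4283 0.1002 0.1034] 
R
 [[ 0.0576 -0.9982  0.0139]
 [ 0.0064  0.0143  0.9999]
 [-0.9983 -0.0575  0.0072]] F [-0.1567  0.5693 -0.4346]
tool shift cm [ 6.7447  0.1664 -0.1641]
```

play_rows(
  increments=[
    {"linear": [2,0.1,-0.1],"roll": 0},
    {"linear": [2,0.15,-0.1],"roll": 0},
    {"linear": [0,0.1,0],"roll": 0},
  ],
)

```text
time_s: 24.97
tool_pos: [0.4285, 0.0995, 0.0645]
tcp_rot: [-82.9, 86.4, 6.1]
contact_force: [-0.8, -0.4, 0.3]
finger_gap: 0.0722
```

```bash
python3 snap.py w17; python3 st.py .4305,.0990,.036
```

```text
24.9667 [0.4285 0.0995 0.0645] [-82.95  86.41   6.08] 0.07220956355543283
25.0167 [  6.7  40.3 -35.3 130.   64.7  25.4  96.5] p [0.4286 0.0999 0.0656] 
R
 [[ 0.0631 -0.9979  0.0159]
 [ 0.007   0.0164  0.9998]
 [-0.998  -0.063   0.008 ]] F [-1.4059  0.3767 -0.2224]
tool shift cm [ 2.9664 -0.0053 -0.1145]
```

View pics/w17.png

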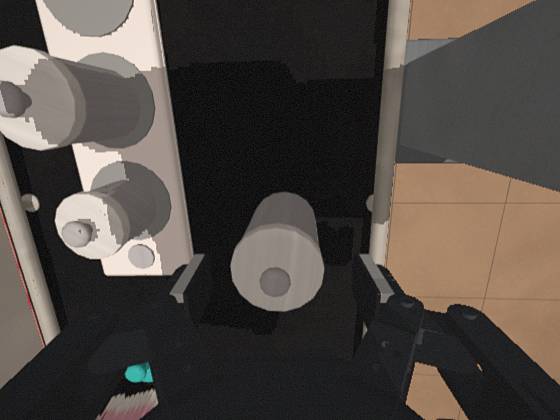

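```bash
python3 q.py w17 275,282,.088
```

```text
275,282,.088 [0.4292 0.0974]
```

play_rows(
  increments=[
    {"linear": [1.6,0.1,-0.15],"roll": 0},
    {"linear": [1,0.05,-0.1],"roll": 0},
    {"linear": [0,0,0],"roll": 0},
  ],
)

```text
time_s: 25.27
tool_pos: [0.4311, 0.0988, 0.0427]
tcp_rot: [-82.5, 86.0, 6.5]
contact_force: [0.1, -1.0, -1.0]
finger_gap: 0.072
```

```bash
python3 st.py .4305,.0985,.036
```

```text
25.2667 [  3.8  42.4 -30.7 130.6  72.2  22.1  89.6] p [0.4311 0.0988 0.0427] 
R
 [[ 0.0694 -0.9974  0.0173]
 [ 0.0079  0.0179  0.9998]
 [-0.9976 -0.0692  0.0091]] F [ 0.0612 -0.9861 -0.9681]
tool shift cm [ 0.6665  0.1102 -0.0405]
```

play_rows(
  increments=[
    {"linear": [0.2,0.1,0],"roll": 0},
    {"linear": [0,0,0],"roll": 0},
    {"linear": [0,0,0],"roll": 0},
    {"linear": [0,0,0],"roll": 0},
    {"linear": [0,0,0],"roll": 0},
    {"linear": [0,0,0],"roll": 0},
  ],
  grip=3.8,
  newtons=30,
)

```text
time_s: 25.77
tool_pos: [0.4326, 0.0998, 0.0452]
tcp_rot: [-81.8, 85.6, 7.1]
contact_force: [0.2, 0.4, -1.6]
finger_gap: 0.0464
```

```bash
python3 st.py .4305,.0985,.14
```

```text
25.7667 [  3.7  42.  -30.7 130.7  72.5  22.   89.2] p [0.4326 0.0998 0.0452] 
R
 [[ 0.0761 -0.9969  0.019 ]
 [ 0.0095  0.0198  0.9998]
 [-0.9971 -0.0759  0.0109]] F [ 0.1606  0.3505 -1.5855]
tool shift cm [-9.4714 -0.512  -0.0329]
```

play_rows(
  increments=[
    {"linear": [-1,0,0],"roll": 0},
    {"linear": [-2.5,0,0],"roll": 0},
    {"linear": [-2.5,0,0],"roll": 0},
    {"linear": [-2.5,-0.5,-0.5],"roll": 0},
    {"linear": [-1,0,-2.5],"roll": 1},
    {"linear": [0,0,-3],"roll": 0},
    {"linear": [0,0,-3],"roll": 0},
    {"linear": [0,-0.5,-3],"roll": 0},
    {"linear": [0,-1.5,-2],"roll": 0},
    {"linear": [0,-2,-0.5],"roll": 0},
    {"linear": [0,-2,0],"roll": 0},
    {"linear": [0,0,0],"roll": 0},
  ],
)

```text
time_s: 26.77
tool_pos: [0.4855, -0.0554, 0.1485]
tcp_rot: [-81.7, 85.8, 6.3]
contact_force: [0.9, -0.5, -0.4]
finger_gap: 0.0464
```

```bash
python3 st.py .5415,-.0500,.12
```

```text
26.7667 [ 36.9  36.4 -49.4 119.9  45.4  39.1 135.7] p [ 0.4855 -0.0554  0.1485] 
R
 [[ 0.073  -0.9967  0.0343]
 [ 0.008   0.035   0.9994]
 [-0.9973 -0.0726  0.0105]] F [ 0.8967 -0.4523 -0.4407]
tool shift cm [ 3.2509 -5.3539  0.6989]
```

play_rows(
  increments=[
    {"linear": [0,-1.8,0.25],"roll": 0.7},
    {"linear": [0,-1.8,0.25],"roll": 0.7},
    {"linear": [1,-1.4,0.2],"roll": 0.6},
    {"linear": [1,-0.2,0],"roll": 0},
    {"linear": [0,0,0],"roll": 0},
  ],
)

```text
time_s: 27.18
tool_pos: [0.5382, -0.0525, 0.1307]
tcp_rot: [-80.1, 86.0, 5.6]
contact_force: [-0.9, 0.5, -0.5]
finger_gap: 0.0465
```

```bash
python3 st.py .5415,-.0500,.061; python3 snap.py w18; python3 snap.py s18 side; python3 crop.py s18 220 80 420 230 4 s18a
```

```text
27.1833 [ 33.1  41.1 -46.9 112.8  46.   41.8 134.5] p [ 0.5382 -0.0525  0.1307] 
R
 [[ 0.0687 -0.9949  0.0735]
 [ 0.0068  0.0742  0.9972]
 [-0.9976 -0.068   0.0118]] F [-0.8997  0.5376 -0.5493]
tool shift cm [6.9762 0.1667 0.1897]
27.1833 [ 0.5382 -0.0525  0.1307] [-80.12  86.04   5.64] 0.046499508000805476
27.2333 [ 0.5382 -0.0523  0.1314] [-80.17  86.01   5.61] 0.046209489719164706
```

View pics/w18.png

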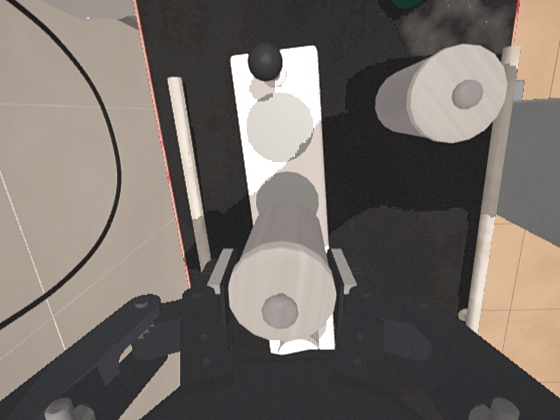

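View pics/s18a.png

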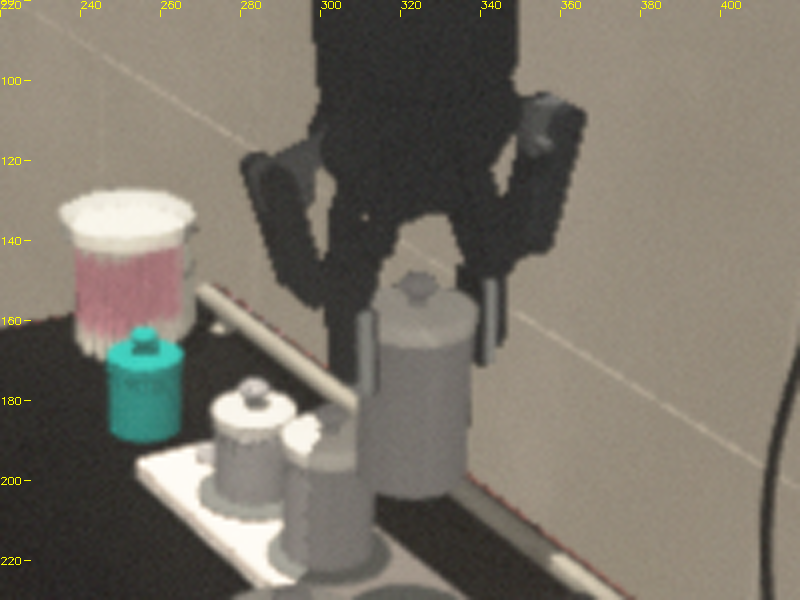

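```bash
python3 q.py w18 280,311,.174 281,127,.016 467,94,.104; python3 st.py .542,-.0492,.061
```

```text
280,311,.174 [ 0.5349 -0.0541]
281,127,.016 [ 0.5407 -0.1172]
467,94,.104 [ 0.4381 -0.1299]
27.2833 [ 33.1  41.  -47.  112.8  45.9  41.8 134.6] p [ 0.538  -0.0522  0.1318] 
R
 [[ 0.0696 -0.9949  0.0728]
 [ 0.0067  0.0735  0.9973]
 [-0.9976 -0.0689  0.0118]] F [-0.9542 -0.3484 -0.821 ]
tool shift cm [7.0969 0.1163 0.2478]
```

play_rows(
  increments=[
    {"linear": [2,-0.1,0.1],"roll": -1.5},
    {"linear": [2,0,0.1],"roll": -1},
    {"linear": [1,0,0],"roll": 0},
    {"linear": [0,0,0],"roll": 0},
  ],
)

```text
time_s: 27.62
tool_pos: [0.5398, -0.0502, 0.0824]
tcp_rot: [-84.4, 86.0, 4.1]
contact_force: [-0.5, 0.4, -0.9]
finger_gap: 0.0462
```

```bash
python3 st.py .542,-.0492,.061
```

```text
27.6167 [ 30.   45.  -42.7 114.4  52.4  37.1 131.5] p [ 0.5398 -0.0502  0.0824] 
R
 [[ 0.0694 -0.9972  0.0259]
 [ 0.005   0.0264  0.9996]
 [-0.9976 -0.0693  0.0068]] F [-0.4876  0.4467 -0.8651]
tool shift cm [ 2.1531 -0.0661  0.0942]
```

play_rows(
  increments=[
    {"linear": [1.2,-0.05,0.1],"roll": 0},
    {"linear": [0.6,0,0],"roll": 0},
    {"linear": [0,0,0],"roll": 0},
  ],
)

```text
time_s: 27.87
tool_pos: [0.5405, -0.0493, 0.0656]
tcp_rot: [-85.0, 86.0, 3.5]
contact_force: [0.0, 0.3, -1.6]
finger_gap: 0.0465
```

```bash
python3 st.py .542,-.0492,.061; python3 snap.py w19
```

```text
27.8667 [ 28.7  46.3 -40.9 114.8  54.5  35.4 129.6] p [ 0.5405 -0.0493  0.0656] 
R
 [[ 0.0691 -0.9973  0.0261]
 [ 0.0042  0.0265  0.9996]
 [-0.9976 -0.069   0.006 ]] F [ 0.0187  0.2973 -1.5634]
tool shift cm [ 0.4651 -0.1211  0.0119]
27.8667 [ 0.5405 -0.0493  0.0656] [-85.02  86.03   3.47] 0.04654034904822923
```

View pics/w19.png

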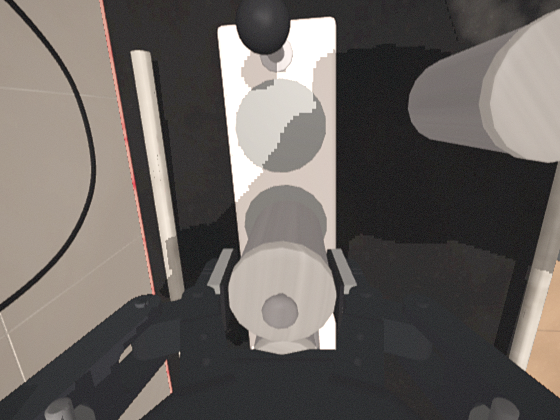

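```bash
python3 q.py w19 281,126,.016 286,185,.016 280,310,.108
```

```text
281,126,.016 [ 0.5415 -0.1174]
286,185,.016 [ 0.5393 -0.0796]
280,310,.108 [ 0.5374 -0.0505]
```

play_rows(
  increments=[
    {"linear": [0.35,-0.1,0],"roll": 0},
    {"linear": [0.15,0,0],"roll": 0},
    {"linear": [0,0,0],"roll": 0},
  ],
)

```text
time_s: 28.17
tool_pos: [0.5429, -0.0495, 0.0628]
tcp_rot: [-85.5, 85.9, 3.0]
contact_force: [0.3, -0.7, -0.7]
finger_gap: 0.0467
```

```bash
python3 st.py .542,-.0492,.061
```

```text
28.1667 [ 28.5  46.6 -40.6 114.6  55.   35.  129.2] p [ 0.5429 -0.0495  0.0628] 
R
 [[ 0.0722 -0.997   0.0266]
 [ 0.0037  0.0269  0.9996]
 [-0.9974 -0.0721  0.0057]] F [ 0.258  -0.6754 -0.7245]
tool shift cm [0.1691 0.1016 0.0246]
```

play_rows(
  increments=[
    {"linear": [0.2,0.08,0],"roll": 0},
    {"linear": [0,0,0],"roll": 0},
    {"linear": [0,0,0],"roll": 0},
  ],
)

```text
time_s: 28.42
tool_pos: [0.5428, -0.0496, 0.0614]
tcp_rot: [-85.7, 85.8, 2.7]
contact_force: [0.8, -0.0, -1.3]
finger_gap: 0.0466
```

```bash
python3 st.py .542,-.0492,.061
```

```text
28.4167 [ 28.3  46.6 -40.4 114.8  55.3  34.7 128.9] p [ 0.5428 -0.0496  0.0614] 
R
 [[ 0.0737 -0.9969  0.027 ]
 [ 0.0035  0.0274  0.9996]
 [-0.9973 -0.0736  0.0055]] F [ 0.8298 -0.0375 -1.3187]
tool shift cm [0.0302 0.0801 0.0382]
```

play_rows(
  increments=[
    {"linear": [0.1,0.07,0],"roll": 0},
    {"linear": [0,0,0],"roll": 0},
  ],
)

```text
time_s: 28.58
tool_pos: [0.5421, -0.0496, 0.0604]
tcp_rot: [-85.7, 85.8, 2.7]
contact_force: [-0.6, 1.3, -1.5]
finger_gap: 0.0467
```

play_rows(
  increments=[
    {"linear": [0,0,0],"roll": 0},
    {"linear": [0,0,0],"roll": 0},
    {"linear": [0,0,0],"roll": 0},
  ],
  grip=7.2,
)

```text
time_s: 28.83
tool_pos: [0.5424, -0.0494, 0.0606]
tcp_rot: [-85.7, 85.7, 2.8]
contact_force: [-0.3, 0.5, 0.5]
finger_gap: 0.0719
```

```bash
python3 st.py .542,-.0492,.061; python3 snap.py w20
```

```text
28.8333 [ 28.3  46.6 -40.2 114.9  55.5  34.5 128.7] p [ 0.5424 -0.0494  0.0606] 
R
 [[ 0.0745 -0.9969  0.0269]
 [ 0.0036  0.0273  0.9996]
 [-0.9972 -0.0744  0.0056]] F [-0.3442  0.5499  0.5228]
tool shift cm [-0.0398  0.0389  0.0234]
28.8333 [ 0.5424 -0.0494  0.0606] [-85.68  85.72   2.76] 0.07189638284079233
```

View pics/w20.png

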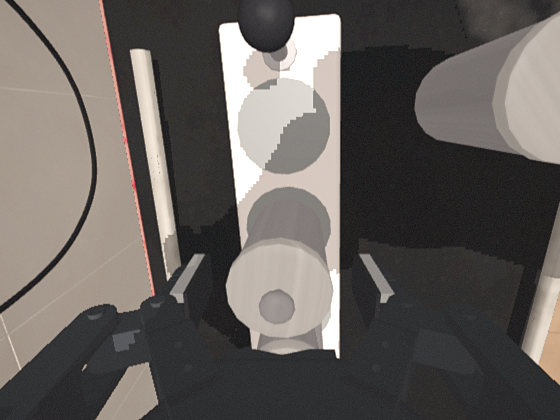

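play_rows(
  increments=[
    {"linear": [-1.5,0.1,0],"roll": 0},
    {"linear": [-3,0,0],"roll": 0},
    {"linear": [-3,0,0],"roll": 0},
    {"linear": [-2,0.5,-0.5],"roll": 0},
    {"linear": [0,2,-1.6],"roll": 1},
    {"linear": [0,2.5,-2],"roll": 1},
    {"linear": [0,2.5,-2],"roll": 1},
    {"linear": [0,1.5,-1.2],"roll": 1},
    {"linear": [0,0,0],"roll": 0},
  ],
  grip=7.6,
)

```text
time_s: 29.63
tool_pos: [0.4393, -0.1176, 0.1527]
tcp_rot: [-80.6, 85.5, 4.0]
contact_force: [-1.3, 0.5, -0.3]
finger_gap: 0.0763
```

```bash
python3 st.py .437,-.129,.15; python3 snap.py w21
```

```text
29.6333 [ 46.7  33.7 -49.8 124.6  44.8  36.  140. ] p [ 0.4393 -0.1176  0.1527] 
R
 [[ 0.0777 -0.9925  0.0946]
 [ 0.0054  0.0953  0.9954]
 [-0.997  -0.0768  0.0127]] F [-1.3052  0.4907 -0.3113]
tool shift cm [ 0.2414  0.1409 -1.159 ]
29.6333 [ 0.4393 -0.1176  0.1527] [-80.58  85.53   3.96] 0.07625571976061114
```

View pics/w21.png

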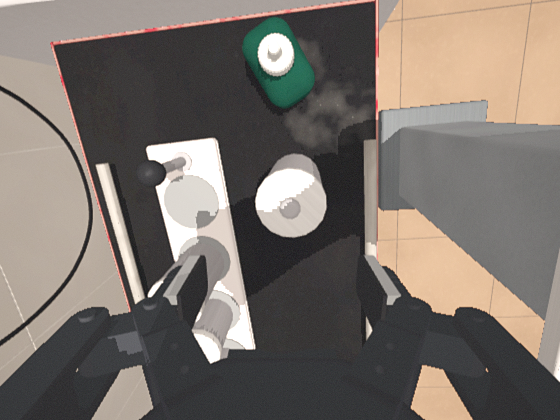

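```bash
python3 q.py w21 290,208,.104 291.5,204,.092 191,201,.016 275,48,.098; python3 st.py .4365,-.129,.1
```

```text
290,208,.104 [ 0.435  -0.1317]
291.5,204,.092 [ 0.4346 -0.1308]
191,201,.016 [ 0.5409 -0.1183]
275,48,.098 [ 0.4356 -0.2301]
29.6833 [ 46.6  33.7 -49.8 124.4  44.8  36.  140. ] p [ 0.4413 -0.1165  0.153 ] 
R
 [[ 0.08   -0.9924  0.0932]
 [ 0.0065  0.094   0.9956]
 [-0.9968 -0.079   0.014 ]] F [-0.6539  0.263  -0.2539]
tool shift cm [ 5.2416  0.774  -1.3593]
```

play_rows(
  increments=[
    {"linear": [0.5,0.4,-0.9],"roll": 0},
    {"linear": [1.5,0.3,-0.8],"roll": 0},
    {"linear": [2.5,0.1,-0.15],"roll": 0},
    {"linear": [0,0,0],"roll": 0},
  ],
)

```text
time_s: 30.02
tool_pos: [0.441, -0.134, 0.1073]
tcp_rot: [-80.3, 84.8, 4.5]
contact_force: [-0.8, -0.4, 0.3]
finger_gap: 0.0763
```

```bash
python3 st.py .438,-.130,.055
```

```text
30.0167 [ 43.9  37.5 -43.  126.5  53.4  29.6 135. ] p [ 0.441  -0.134   0.1073] 
R
 [[ 0.0895 -0.9919  0.0898]
 [ 0.007   0.0908  0.9958]
 [-0.996  -0.0885  0.0151]] F [-0.7506 -0.3547  0.2644]
tool shift cm [5.1805 0.7942 0.2941]
```

play_rows(
  increments=[
    {"linear": [0.3,0.45,0.3],"roll": 0},
    {"linear": [2.2,0.25,0],"roll": 0},
    {"linear": [0,0.1,0],"roll": 0},
  ],
)

```text
time_s: 30.27
tool_pos: [0.4392, -0.1286, 0.0815]
tcp_rot: [-79.6, 84.7, 5.4]
contact_force: [-0.5, -1.0, 0.1]
finger_gap: 0.0759
```

```bash
python3 st.py .438,-.130,.055; python3 snap.py w22
```

```text
30.2667 [ 40.1  39.3 -38.1 128.1  59.5  25.3 129.1] p [ 0.4392 -0.1286  0.0815] 
R
 [[ 0.0926 -0.992   0.0862]
 [ 0.0088  0.0874  0.9961]
 [-0.9957 -0.0915  0.0168]] F [-0.4976 -1.0018  0.1274]
tool shift cm [ 2.6217  0.3533 -0.1918]
30.2667 [ 0.4392 -0.1286  0.0815] [-79.57  84.66   5.45] 0.07591539617346395
```

View pics/w22.png

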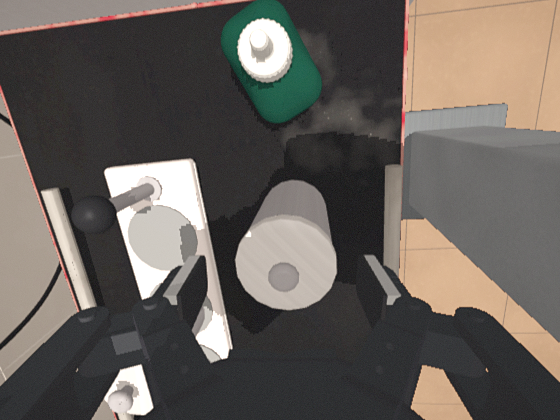

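```bash
python3 q.py w22 284,277,.104
```

```text
284,277,.104 [ 0.4348 -0.1328]
```

play_rows(
  increments=[
    {"linear": [1.2,0.2,-0.2],"roll": 0},
    {"linear": [1.1,0.1,-0.2],"roll": 0},
    {"linear": [0,0,0],"roll": 0},
  ],
)

```text
time_s: 30.57
tool_pos: [0.4429, -0.1307, 0.0623]
tcp_rot: [-80.6, 84.2, 4.7]
contact_force: [-1.4, -0.8, 0.2]
finger_gap: 0.0761
```

```bash
python3 st.py .438,-.1305,.055
```

```text
30.5667 [ 37.6  41.  -34.1 128.5  64.8  22.2 124.8] p [ 0.4429 -0.1307  0.0623] 
R
 [[ 0.1004 -0.9916  0.0812]
 [ 0.0083  0.0825  0.9966]
 [-0.9949 -0.0994  0.0165]] F [-1.4265 -0.7658  0.2008]
tool shift cm [ 0.6765  0.5569 -0.0269]
```

play_rows(
  increments=[
    {"linear": [0.7,0.5,-0.1],"roll": 0},
    {"linear": [0,0.05,0],"roll": 0},
  ],
)

```text
time_s: 30.73
tool_pos: [0.4404, -0.1308, 0.0568]
tcp_rot: [-81.1, 84.0, 4.3]
contact_force: [0.2, -0.2, -0.3]
finger_gap: 0.076
```

```bash
python3 st.py .438,-.1305,.055
```

```text
30.7333 [ 36.5  41.2 -32.4 129.2  67.5  20.6 122.4] p [ 0.4404 -0.1308  0.0568] 
R
 [[ 0.1042 -0.9914  0.0796]
 [ 0.0078  0.0809  0.9967]
 [-0.9945 -0.1032  0.0162]] F [ 0.1665 -0.2357 -0.3333]
tool shift cm [0.1495 0.2624 0.011 ]
```

play_rows(
  increments=[
    {"linear": [0,0.2,0],"roll": 0},
    {"linear": [0,0,0],"roll": 0},
    {"linear": [0,0,0],"roll": 0},
    {"linear": [0,0,0],"roll": 0},
    {"linear": [0,0,0],"roll": 0},
  ],
  grip=4.2,
  newtons=35,
)

```text
time_s: 31.15
tool_pos: [0.4412, -0.1305, 0.0603]
tcp_rot: [-82.0, 83.7, 3.4]
contact_force: [-0.6, 0.5, -1.0]
finger_gap: 0.0514
```

```bash
python3 st.py .438,-.1305,.055; python3 snap.py s23 side; python3 crop.py s23 220 120 420 270 4 s23a
```

```text
31.15 [ 36.7  40.7 -32.6 129.3  67.4  20.5 122.4] p [ 0.4412 -0.1305  0.0603] 
R
 [[ 0.1099 -0.9908  0.0786]
 [ 0.0066  0.0798  0.9968]
 [-0.9939 -0.1091  0.0153]] F [-0.5661  0.4749 -0.9799]
tool shift cm [ 0.4916  0.3786 -0.0314]
31.15 [ 0.4412 -0.1305  0.0603] [-82.02  83.68   3.42] 0.051447517594314394
```

View pics/s23a.png

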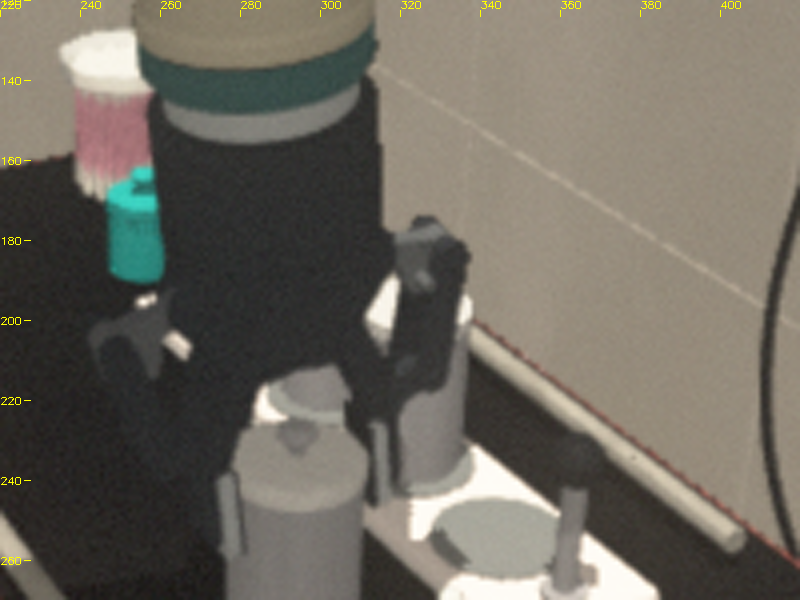

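play_rows(
  increments=[
    {"linear": [-1,0.1,0],"roll": 0},
    {"linear": [-2.5,0,0],"roll": 0},
    {"linear": [-2,0,0],"roll": 0},
    {"linear": [0,-1.5,0.3],"roll": -1.5},
    {"linear": [0,-2,0.4],"roll": -1.5},
    {"linear": [0,-2,0.3],"roll": 0},
    {"linear": [0,-2,0.3],"roll": 0},
    {"linear": [0,-1.5,0.2],"roll": 0},
    {"linear": [0,0,0],"roll": 0},
  ],
)

```text
time_s: 31.95
tool_pos: [0.5242, -0.1196, 0.1272]
tcp_rot: [-84.6, 84.0, 3.9]
contact_force: [1.2, -0.2, -0.6]
finger_gap: 0.0516
```

```bash
python3 st.py .545,-.116,.1; python3 snap.py w24; python3 snap.py s24 side; python3 crop.py s24 250 80 450 230 4 s24a
```

```text
31.95 [ 41.3  40.7 -46.9 115.1  48.4  38.4 142.5] p [ 0.5242 -0.1196  0.1272] 
R
 [[ 0.1037 -0.9943  0.025 ]
 [ 0.0072  0.0258  0.9996]
 [-0.9946 -0.1035  0.0098]] F [ 1.1638 -0.241  -0.5919]
tool shift cm [ 2.9275 -1.7814  0.3892]
31.95 [ 0.5242 -0.1196  0.1272] [-84.59  84.04   3.95] 0.051626114560517966
32.0 [ 0.5222 -0.1199  0.1267] [-84.85  84.18   3.69] 0.05110524165942689
```

View pics/w24.png

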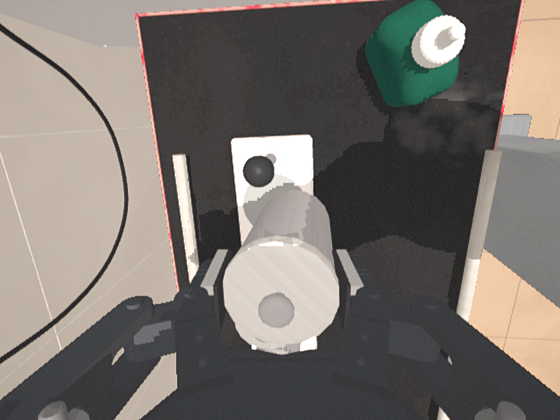

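View pics/s24a.png

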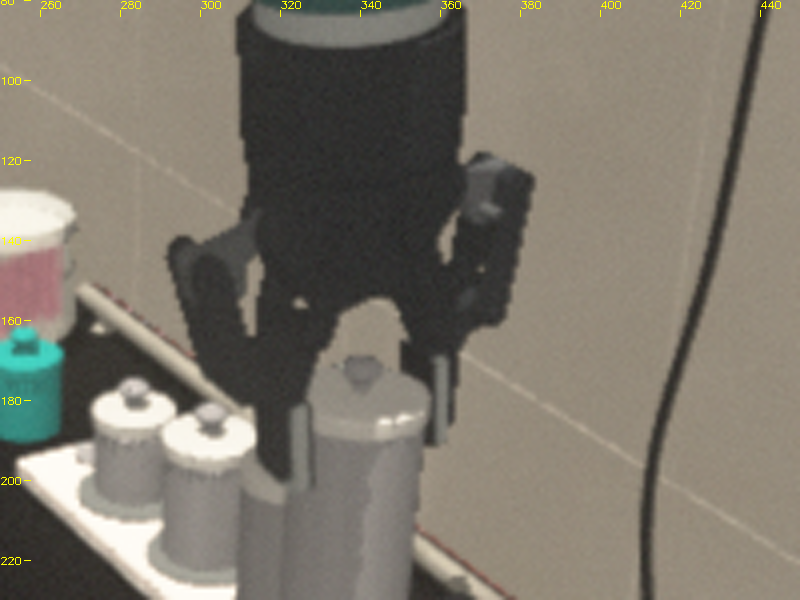

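```bash
python3 q.py w24 276,309,.171 275,309,.168
```

```text
276,309,.171 [ 0.5209 -0.1225]
275,309,.168 [ 0.5217 -0.1202]
```

play_rows(
  increments=[
    {"linear": [-2,0,0],"roll": 0},
    {"linear": [-0.5,-1,0.2],"roll": 0},
    {"linear": [0,-1.1,0.2],"roll": 0},
    {"linear": [0,0,0],"roll": 0},
  ],
)

```text
time_s: 32.38
tool_pos: [0.5321, -0.1184, 0.1514]
tcp_rot: [-86.2, 85.0, 2.4]
contact_force: [0.2, 0.0, -1.7]
finger_gap: 0.0512
```

```bash
python3 st.py .5465,-.116,.08; python3 snap.py w25
```

```text
32.3833 [ 42.   39.8 -49.4 112.1  44.6  43.1 145.7] p [ 0.5321 -0.1184  0.1514] 
R
 [[ 0.0878 -0.9958  0.0254]
 [ 0.0036  0.0258  0.9997]
 [-0.9961 -0.0877  0.0059]] F [ 0.2154  0.0351 -1.6563]
tool shift cm [ 7.2436 -0.8045  0.2327]
32.3833 [ 0.5321 -0.1184  0.1514] [-86.16  84.96   2.37] 0.051160666584899483
```

View pics/w25.png

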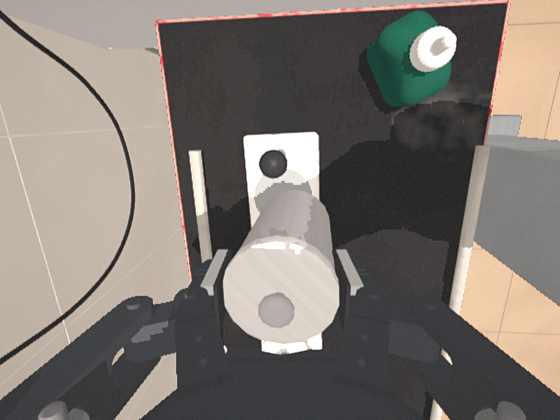

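```bash
python3 q.py w25 273,163,.075 276,309,.196
```

```text
273,163,.075 [ 0.5432 -0.1593]
276,309,.196 [ 0.5294 -0.1216]
```

play_rows(
  increments=[
    {"linear": [1,-0.4,0.2],"roll": 0},
    {"linear": [1.5,-0.3,0.1],"roll": 0},
    {"linear": [1,0,0],"roll": 0},
    {"linear": [0,0,0],"roll": 0},
  ],
)

```text
time_s: 32.77
tool_pos: [0.5377, -0.1165, 0.112]
tcp_rot: [-87.4, 85.4, 1.1]
contact_force: [-0.4, 0.3, -1.0]
finger_gap: 0.0514
```

```bash
python3 st.py .5465,-.116,.077; python3 snap.py w26
```

```text
32.7667 [ 38.9  43.1 -45.6 112.7  48.8  39.9 142. ] p [ 0.5377 -0.1165  0.112 ] 
R
 [[ 0.0803 -0.9964  0.026 ]
 [ 0.0016  0.0262  0.9997]
 [-0.9968 -0.0802  0.0037]] F [-0.4205  0.2919 -1.035 ]
tool shift cm [ 3.5546 -0.5958  0.0586]
32.7667 [ 0.5377 -0.1165  0.112 ] [-87.37  85.4    1.13] 0.051362454703063894
```

View pics/w26.png

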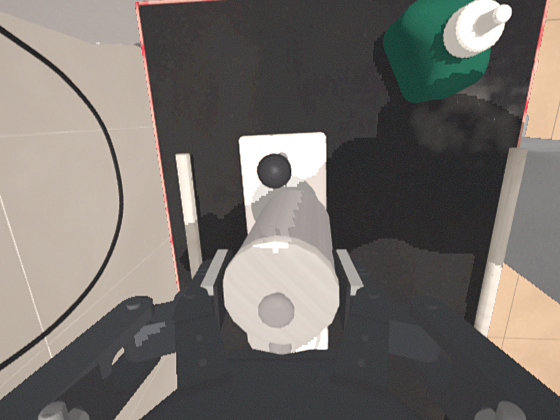

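play_rows(
  increments=[
    {"linear": [0,-0.4,0.15],"roll": 0},
    {"linear": [1.3,-0.2,0],"roll": 0},
    {"linear": [1,-0.1,0],"roll": 0},
    {"linear": [0,0,0],"roll": 0},
  ],
)

```text
time_s: 33.15
tool_pos: [0.5475, -0.1148, 0.0885]
tcp_rot: [-87.4, 85.3, 1.1]
contact_force: [-0.7, -0.1, -1.2]
finger_gap: 0.0512
```

```bash
python3 st.py .5475,-.115,.077; python3 snap.py w27;  python3 snap.py s27 side; python3 snap.py c27 scene; python3 crop.py s27 270 120 420 240 5 s27a;python3 crop.py c27 230 130 380 250 5 c27a
```

```text
33.15 [ 37.   45.4 -43.5 112.1  51.2  38.2 140.1] p [ 0.5475 -0.1148  0.0885] 
R
 [[ 0.0811 -0.9964  0.0256]
 [ 0.0016  0.0258  0.9997]
 [-0.9967 -0.0811  0.0037]] F [-0.7084 -0.0773 -1.1987]
tool shift cm [ 1.1461  0.0902 -0.0252]
33.15 [ 0.5475 -0.1148  0.0885] [-87.39  85.35   1.13] 0.051160421908802566
33.2 [ 0.5474 -0.1148  0.089 ] [-87.45  85.34   1.07] 0.05143425902302206
33.25 [ 0.5476 -0.1147  0.0896] [-87.53  85.31   1.  ] 0.05134895242202942
```

View pics/s27a.png

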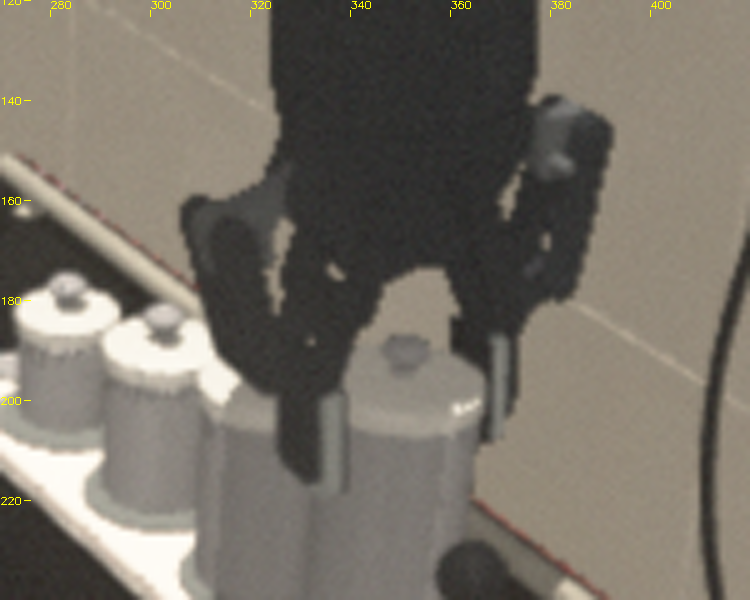

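View pics/c27a.png

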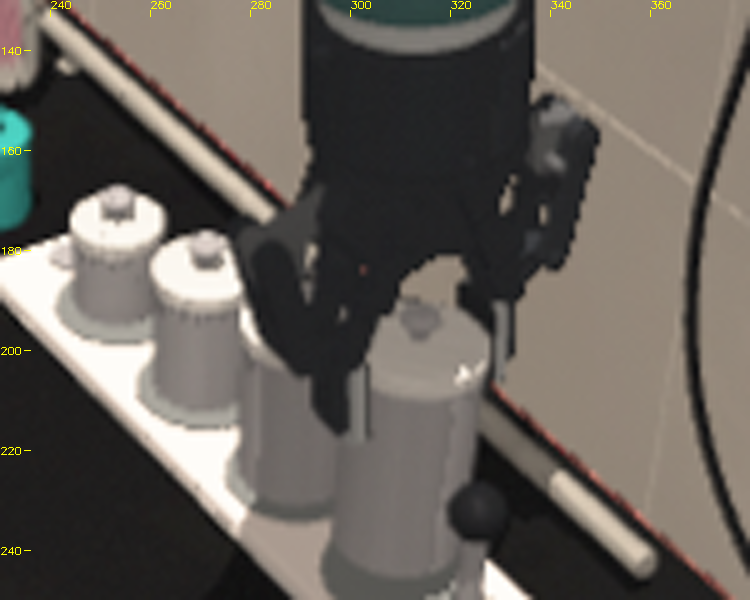

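View pics/w27.png

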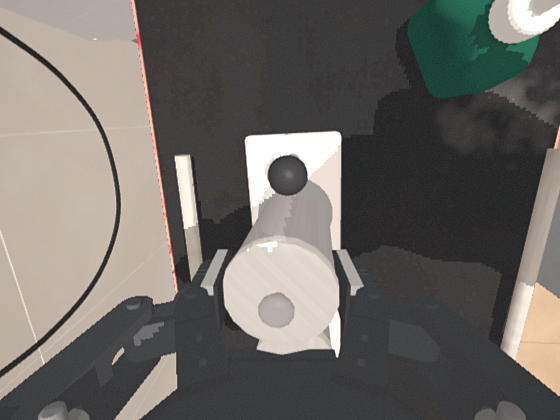

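play_rows(
  increments=[
    {"linear": [0.6,0,0],"roll": 0},
    {"linear": [0.4,0,0],"roll": 0},
    {"linear": [0,0,0],"roll": 0},
  ],
)

```text
time_s: 33.55
tool_pos: [0.5492, -0.1149, 0.0802]
tcp_rot: [-87.9, 85.2, 0.6]
contact_force: [0.7, -0.1, -1.6]
finger_gap: 0.0518
```

```bash
python3 st.py .5475,-.115,.076; python3 snap.py c28 scene; python3 crop.py c28 260 150 360 270 6 c28a
```

```text
33.55 [ 36.4  46.  -42.6 112.3  52.4  37.2 139.1] p [ 0.5492 -0.1149  0.0802] 
R
 [[ 0.0843 -0.9961  0.0258]
 [ 0.0009  0.026   0.9997]
 [-0.9964 -0.0843  0.0031]] F [ 0.6773 -0.135  -1.5567]
tool shift cm [ 0.4056  0.2056 -0.0166]
33.55 [ 0.5492 -0.1149  0.0802] [-87.89  85.16   0.62] 0.05182201210922854
```

View pics/c28a.png

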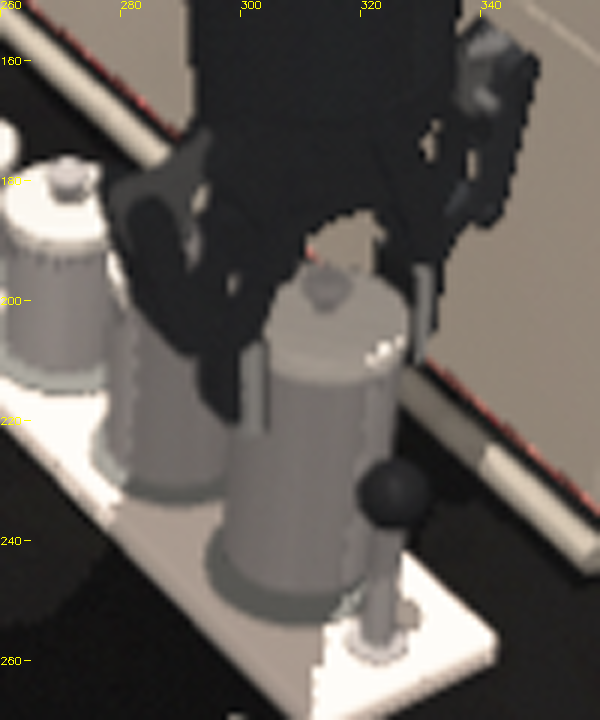

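play_rows(
  increments=[
    {"linear": [0.3,0.15,0],"roll": 0},
    {"linear": [0,0,0],"roll": 0},
    {"linear": [0.2,0.05,0],"roll": 0},
    {"linear": [0,0,0],"roll": 0},
  ],
)

```text
time_s: 33.93
tool_pos: [0.548, -0.115, 0.0754]
tcp_rot: [-88.2, 85.1, 0.3]
contact_force: [0.8, -0.3, -0.6]
finger_gap: 0.0515
```

```bash
python3 st.py .5475,-.115,.076
```

```text
33.9333 [ 36.1  46.2 -42.  112.7  53.1  36.5 138.4] p [ 0.548  -0.115   0.0754] 
R
 [[ 0.0857 -0.996   0.0259]
 [ 0.0005  0.0261  0.9997]
 [-0.9963 -0.0857  0.0027]] F [ 0.7784 -0.3381 -0.6488]
tool shift cm [-0.0627  0.0448 -0.0014]
```

play_rows(
  increments=[
    {"linear": [0.2,0.05,0],"roll": 0},
    {"linear": [0,0,0],"roll": 0},
  ],
)

```text
time_s: 34.1
tool_pos: [0.547, -0.1156, 0.0746]
tcp_rot: [-90.0, 85.1, -1.5]
contact_force: [-0.3, -0.5, -0.3]
finger_gap: 0.0509
```

```bash
python3 st.py .5475,-.115,.076
```

```text
34.1 [ 36.   46.2 -41.8 112.8  53.3  36.4 138.1] p [ 0.547  -0.1156  0.0746] 
R
 [[ 0.0848 -0.996   0.0265]
 [-0.0022  0.0264  0.9996]
 [-0.9964 -0.0848  0.0001]] F [-0.3008 -0.5464 -0.2898]
tool shift cm [-0.1401 -0.0624  0.0648]
```

play_rows(
  increments=[
    {"linear": [0,0,0],"roll": 0},
    {"linear": [0,0,0],"roll": 0},
    {"linear": [0,0,0],"roll": 0},
    {"linear": [0,0,0],"roll": 0},
  ],
  grip=7.4,
)

```text
time_s: 34.43
tool_pos: [0.5478, -0.1154, 0.0751]
tcp_rot: [-89.8, 85.0, -1.3]
contact_force: [-0.6, -0.4, -0.6]
finger_gap: 0.0741
```

```bash
python3 st.py .5475,-.115,.076; python3 snap.py w29
```

```text
34.4333 [ 36.   46.2 -41.8 112.8  53.4  36.4 138.1] p [ 0.5478 -0.1154  0.0751] 
R
 [[ 0.0868 -0.9959  0.0263]
 [-0.0019  0.0262  0.9997]
 [-0.9962 -0.0868  0.0004]] F [-0.6079 -0.3678 -0.5621]
tool shift cm [-0.0945  0.0261  0.0426]
34.4333 [ 0.5478 -0.1154  0.0751] [-89.76  85.02  -1.26] 0.07410105378534089
```

View pics/w29.png

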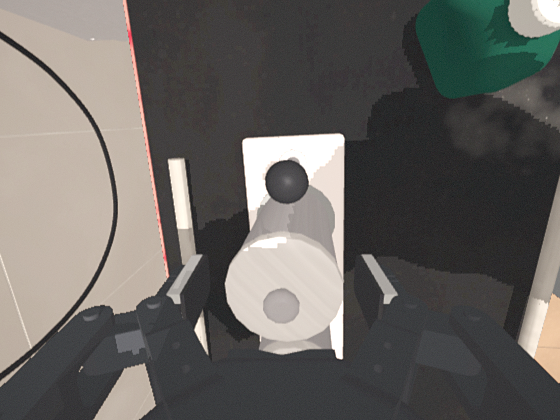

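play_rows(
  increments=[
    {"linear": [-1.5,0,0],"roll": 0},
    {"linear": [-2.5,0,0],"roll": 0},
    {"linear": [-3,0,0],"roll": 0},
    {"linear": [-3,0,0],"roll": 0},
    {"linear": [-3,0,0],"roll": 0},
    {"linear": [-3,0,3],"roll": 0},
    {"linear": [-2,0,3],"roll": 0},
    {"linear": [0,-1,3],"roll": 0},
    {"linear": [0,-1,3],"roll": 0},
    {"linear": [0,0,2],"roll": 0},
    {"linear": [0,0,0],"roll": 0},
    {"linear": [0,0,0],"roll": 0},
  ],
)

```text
time_s: 35.48
tool_pos: [0.5565, 0.0281, 0.2631]
tcp_rot: [-87.1, 85.1, 1.1]
contact_force: [-0.4, 0.5, 0.1]
finger_gap: 0.074
```

```bash
python3 snap.py w30; python3 snap.py s30 side;python3 snap.py c30 scene; python3 crop.py s30 240 160 400 280 5 s30a;python3 crop.py c30 210 150 350 270 5 c30a
```

```text
35.4833 [0.5565 0.0281 0.2631] [-87.14  85.07   1.09] 0.0740300595307032
35.5333 [0.5563 0.0284 0.2631] [-86.62  85.08   1.61] 0.07357728996016757
35.5833 [0.5562 0.0271 0.2628] [-87.1   85.11   1.03] 0.07404705092040303
```

View pics/w30.png

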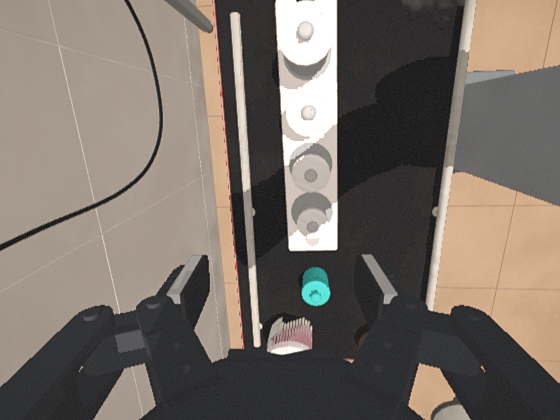

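View pics/s30a.png

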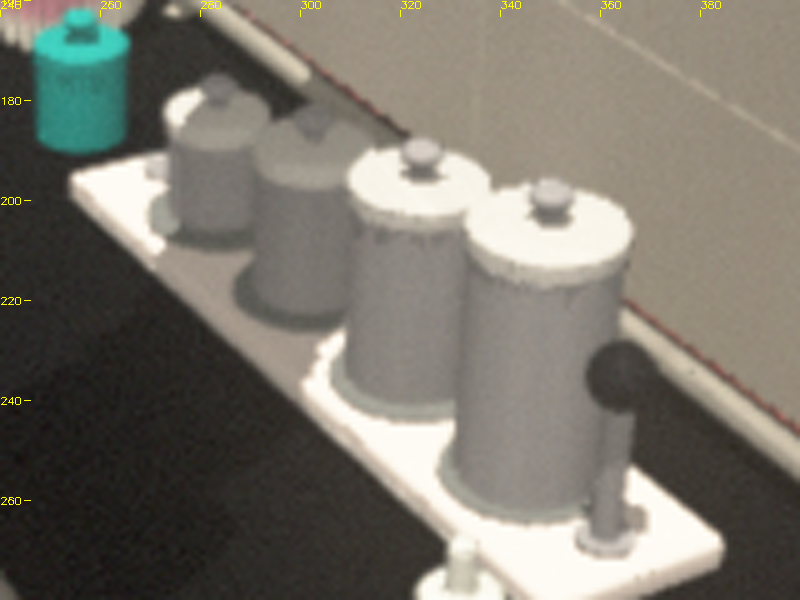

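View pics/c30a.png

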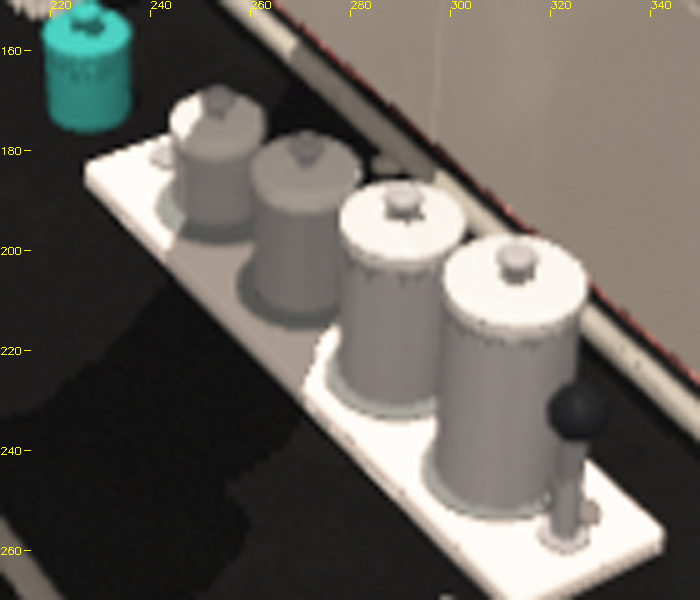

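```bash
python3 - <<'E'
from h import *; from rig import r,cams; import pickle
np.set_printoptions(precision=4,suppress=True)
S=P('scene',cams.calibration('scene'));D=P('side',cams.calibration('side'));W=P('wrist',cams.calibration('wrist'),pickle.load(open('w30.pkl','rb')))
sc=[(253.6,169),(271.2,178.8),(290.8,188.4),(313.4,200.4)];si=[(283.6,176.8),(302.8,183.2),(324.2,189.4),(350.2,197.6)];w=[(312.5,227),(310.5,175.5),(308,113),(305.5,30)]
ps=[(254.2,190.75),(271,207.2),(289.2,225),(309.2,243.7)];pd=[(284.2,202.5),(302.2,218.2),(321.8,235.3),(345,254.5)]
Z=[.072,.088,.104,.120]
for i in range(4):
    a=onz(S,ps[i],.016);b=onz(D,pd[i],.016)
    print(i+1,'scene d',1e3*(onz(S,sc[i],Z[i])-a),'side d',1e3*(onz(D,si[i],Z[i])-b),'wrist',onz(W,w[i],Z[i]), 'triZ',tri([(S,sc[i]),(D,si[i])])[0])
E
python3 crop.py w30 250 0 380 260 3 w30a
```

```text
1 scene d [-0.8091  0.7881] side d [-2.7828 -1.4725] wrist [0.5364 0.0821] triZ [0.5384 0.0835 0.0671]
2 scene d [-1.1955 -0.1486] side d [-1.8859 -1.1557] wrist [0.5387 0.0163] triZ [0.5385 0.0137 0.0848]
3 scene d [0.6336 2.1606] side d [0.3498 1.2013] wrist [ 0.5411 -0.0482] triZ [ 0.5402 -0.0521  0.1024]
4 scene d [ 0.0398 -0.7442] side d [0.8431 0.4291] wrist [ 0.5429 -0.1152] triZ [ 0.5409 -0.1219  0.1204]
```

View pics/w30a.png

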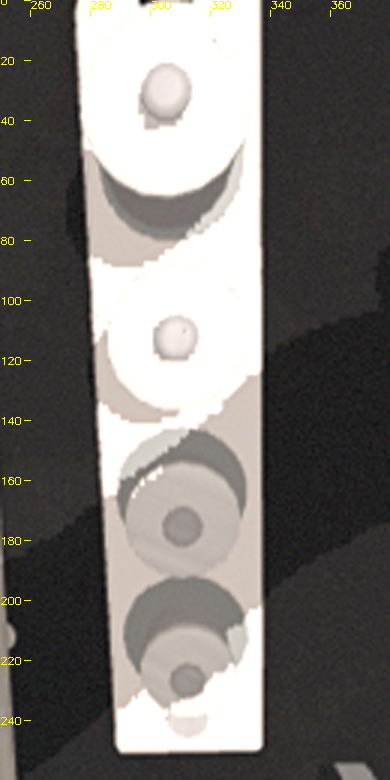

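```bash
python3 -c "
from rig import r,job
print(r.observe()['dq']); print(job.finish_job())"
```

```text
[ 0.75626893  0.14643441  0.55910878  0.04715205  0.04750474  0.13080675
 -0.14971603]
the job is handed in; nothing more can be done
None
```

All four canisters are upright on the rail, each on its own pad. The post stands at the pad_4 end, so the tallest (canister_4) is on pad_4. canister_3 is on pad_3, canister_2 on pad_2 and the shortest, canister_1, on pad_1. I handed the job in at about 35.6 s of the 102 s allowed.

- **Centring:** in the final scene and side pictures each knob is at most about 3 mm in x or y from its pad centre, against the 12 mm limit. The wrist view gave positions that fit its own earlier readings of the pads.
- **Bottle and clearance:** I saw nothing touch the green bottle, but I did not measure its position again at the end. The gripper was open and about 15 cm above the canisters.
- **Disagreements between cameras:**
  - The scene and side cameras read y up to 6–7 mm lower than the wrist camera. I therefore checked each canister against its pad within the same camera.
  - Measured heights in the first pictures came out 2–4 mm lower than the heights given in the task. The final scene and side check ranged from 5 mm low for canister_1 to right for canister_4.
- **Arm behaviour:** an early descent brought joint 6 close to its lower limit, so I turned the tool half a turn and worked from there. The tool also tilted slowly as the rows went on, to about 6 degrees by the last grasp. The canisters still stood upright once released.

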